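# Lay the vial rack in the cooling chest and shut its sliding door

## Robot

A 6-joint arm with a two-finger parallel gripper is mounted at the origin on the work surface. World frame = base frame: x ahead of the robot, y to its left, z up, the work surface at z = 0. Lengths are in m, angles in degrees, forces in N, time in s.
With the tool pointing down it reaches from about 0.35 to 0.875 m from the base axis. Payload 4.2 kg.
Tool frame: the origin (TCP) lies on the centre line of the jaws, within the pads' length; the fingertips stand 11 mm ahead of it and the grasp point (between the pads) lies 8 mm behind it; y points along the fingers, z is the direction in which the jaws open and shut, and the axes are right-handed (so a half turn about y gives the same grasp; the last joint's range is limited). The gripper opens to 87 mm and grips with 3 to 60 N. Pads are 19 mm wide; open, the fingers measure 117 mm over their backs; the gripper's body (75 mm by 190 mm) begins 51 mm behind the grasp point.
Start: joints at [83.342, 22.042, 0.453, 0, -68.411, -14.817], TCP at [0.229, 0.582, 0.234] pointing down, gripper open.
Joint ranges: [-179.83, 179.83], [-69.29, 118.12], [-61.27, 80.66], [-181.25, 117.63], [-171.15, -9.14], [-177.46, 177.46]. Speed limits (degrees/s): [159.86, 159.86, 180, 180, 180, 180].

## Interface

Orientations are given as a 3x3 rotation matrix whose columns are the frame's x, y, z axes.
In Python, from station import r, optics gives the robot as it stands. The module is installed in compiled form; this text tells all that it offers.
- The arm moves only by the tool step_arm, never from a script. Its argument "moves" is a list that holds one entry, the list of rows, each a list of 7 numbers: the turn, a rotation vector about the tool's x, y, z in rad, then the shift along the tool's x, y, z in cm, then the opening in per cent of the stroke, from 0 (shut) to 100 (fully open). A call has exactly 5 rows; each row is the pose to reach, as a shift and turn from the pose commanded when the call began, along the tool's axes at that moment; what a row does not reach only later rows make up. A row lasts 1/12 s, in which the tool goes at most 41.7 mm and 7.16 degrees, less where a joint would pass 70% of its speed; a pose out of reach is approached as far as the arm can. A call with a gripper value outside its range is refused whole. The fingers move at their own pace and stop on an object; the grip force is fixed at half the most. Time passes only in rows, so rows that repeat a pose let the fingers close, or fill a call up. It gives the time, the measured TCP pose, the force and the opening at its end, in the units of the state.
- r.sense(): the state, without advancing time (a new reading comes with each control period).
- optics.capture(name): name is "side" or "top"; returns a dict with "image" (480x640x3 uint8, red, green, blue), "fov_y" (degrees; the focal length in pixels is half the picture's height over the tangent of half this angle, whatever the lens; pixels are square), "cx", "cy" (the principal point, pixels), "cam_to_world" (4x4, takes a point from camera to world coordinates). Camera axes: x right, y down, z forward; pixel columns grow to the right and rows downward; lengths in m; the calibration is good to about 2 mm. A picture is of the moment at which its call begins. There is no depth.
- r.finish_job(): hands the job in, once; it reports no verdict.
The state is a dict: "time_s": time; "joints": joint angles; "joint_velocities": joint speeds; "effort": joint torques, N m; "tcp_pos": TCP position; "ee_rot": TCP orientation; "wrist_force": force on the tool from outside, world axes, zero at the start; "moment": the same for the moment, N m; "gripper_width": opening from 0.0 (shut) to 1.0 (fully open).
Only numpy, scipy, OpenCV 4.12 (cv2) and the standard library are available. Lean on these libraries where they do the work, as an engineer would, in place of code of your own. Each camera call takes 0.05 s, during which the arm holds its last target.

## Task

Slide the clear door on top of the white cooling chest fully open and lay the vial rack flat on the chest's floor; the opening is shorter than the rack, so tilt it and feed one end in under the fixed pane, then level it and set it down rather than dropping it, never standing it on end or rolling it over. Then slide the door fully shut, and leave the bottle, the jar and the beaker standing where they are.

Things in the scene. Friction and masses are not known exactly. Their poses are not given: they have to be found in the camera images.
- chest: White bench-top cooling chest, fixed, 170 (x) x 330 (y) x 117 mm high. Origin: centre of its underside, on the bench; z up, y along its length and door track. Inner floor 45 mm above the origin, x -65 to 65, y -145 to 145 mm. Walls 20 mm thick: end walls' tops 103 mm, side walls with door rails 117 mm above the bench. Top: opening over its -y half, fixed pane over its +y half.
- chest_opening (a point): Point on the chest's inner floor, 45 mm above the bench, under the middle of the opening (chest frame 0, -75, 45 mm); axes as the chest's. The opening, covered by the sliding door, is 140 mm long (y -145 to -5) and 130 mm wide (x -65 to 65).
- pane_edge (a point): Middle of the lower edge of the fixed clear pane, where the opening ends (chest frame 0, -5, 103 mm); axes as the chest's. The pane runs from here 150 mm to +y, over the whole inner width; underside 103, upper face 107 mm above the bench. 58 mm is clear from floor to pane; the space under it is empty.
- door (a joint): Position (m) of the clear sliding door along the chest's +y: 0 fully shut (over the opening), 0.150 fully open (above the fixed pane); end stops at both. Starts shut or up to 40 mm ajar, stays where left; 2 to 4 N slides it. Door 140 (x) x 150 (y) x 5 mm, dark strips at both ends, underside 109, upper face 114 mm above the bench; shut, it spans y -152 to -2 mm in the chest frame.
- door_grip (a point): Middle of the top of the door's black upright grip bar, 148 mm above the bench, moving with the door (chest frame x 0, y -77 mm when shut); axes as the chest's. The bar stands in the middle of the door, 70 mm long (x), 14 mm thick (y), 34 mm high above the door's upper face; pinch it across its thickness from above.
- rack: Loose white vial rack, a rigid block 160 (x) x 48 (y) x 38 mm, with two rows of six black vial caps held fast in it, up to 45 mm above its underside. 0.2 to 0.4 kg, evenly spread. Origin: centre of its underside; x along its length, z up. Starts flat on the bench on the chest's -y side. Either end may go in first. Grip it across its width, high on its long sides.
- bottle: Bystander: closed amber bottle, 64 mm across, 150 mm high, origin at the centre of its underside.
- jar: Bystander: low closed glass jar with a black cap, 68 mm across, 75 mm high, origin at the centre of its underside.
- beaker: Bystander: open clear beaker, 72 mm across, 95 mm high, origin at the centre of its underside.
There are look-alikes about, which are no part of the job. Of the things that look like the rack, take the one that is farthest to the robot's left at the start.

How it is judged (in metres and radians):
On the way, in this order (a step that is already met when the one before it is completed fails the run):
1. the door is slid fully open (at least 138 mm of its 150 mm) (value of joint door above 0.138 m), for 0.2 s.
2. the rack lies flat on the chest's floor (angle between rack's own z axis and vertical below 0.06 rad and z of rack in the frame of chest between 0.041 and 0.049 m and x of rack in the frame of chest between -0.05 and 0.05 m and y of rack in the frame of chest between -0.1 and 0.1 m and linear speed of rack below 0.05 m/s), for 0.2 s.
At the end, for the whole second after the job is handed in: The rack lies at rest inside the chest, caps up, flat on the floor (underside within 4 mm of it, tilt under 0.06 rad), and the door is shut to within 4 mm (value of joint door below 0.004 m and angle between rack's own z axis and vertical below 0.06 rad and z of rack in the frame of chest between 0.041 and 0.049 m and x of rack in the frame of chest between -0.05 and 0.05 m and y of rack in the frame of chest between -0.1 and 0.1 m and linear speed of rack below 0.01 m/s); the robot touches nothing.
It fails at once if the rack is stood on end or rolled over (tilted more than about 63 degrees) (angle between rack's own z axis and vertical above 1.1 rad).
It fails at once if the rack is dropped (moves faster than 0.35 m/s while not held) (linear speed of rack above 0.35 m/s and contact force between rack and the fingers below 0.01 N).
It fails at once if the bottle is displaced by more than 30 mm or tipped (distance of bottle from where it was at the start of the episode above 0.03 m or angle between bottle's own z axis and vertical above 0.5 rad).
It fails at once if the jar is displaced by more than 30 mm or tipped (distance of jar from where it was at the start of the episode above 0.03 m or angle between jar's own z axis and vertical above 0.5 rad).
It fails at once if the beaker is displaced by more than 30 mm or tipped (distance of beaker from where it was at the start of the episode above 0.03 m or angle between beaker's own z axis and vertical above 0.5 rad).
It also fails if it takes over 72 s, if anything falls off the work surface, if the arm or the gripper's body presses on something with over 40 N, if the wrist force passes 120 N, or if a joint passes its speed limit or range.

## Working session

There is one attempt and no reset: what is moved stays moved. The work goes in short steps, Python scripts to look and compute and a tool call to move; the robot and the scene stay as the last step left them, time stands still between calls to the robot, and variables do not carry over. Pictures are saved under pics/ and viewed, and the job is handed in when it is done.

Besides the shell and the picture viewer there is one more tool, called after "Emit:" in YAML: its name, and indented under it one key for each argument. step_arm: Moves the arm, as the interface text tells. Its arguments: {"type":"object","properties":{"moves":{"type":"array"}},"required":["moves"]}

```bash
mkdir -p pics
python3 - <<'E'
from station import r, optics
import cv2,numpy as np
s=r.sense()
for k in s: print(k,s[k])
for n in("side","top"):
    c=optics.capture(n); cv2.imwrite(f"pics/{n}0.png",c["image"][:,:,::-1])
    print(n,{k:(v if k!='image' else v.shape) for k,v in c.items()})
E
```

```text
time_s 0.0
joints [ 8.33439621e+01  2.20898987e+01  3.79142953e-01 -2.98643599e-02
 -6.84110160e+01 -1.48164554e+01]
joint_velocities [ 0.09481351  0.06603441  0.04747129 -0.02635859  0.00096583 -0.03345012]
effort [-2.18034775e-04 -3.90672398e+01  1.87414670e+01  4.21989843e+00
  1.10496394e-02 -1.89659440e-04]
tcp_pos [0.22854973 0.58108257 0.23246205]
ee_rot [[-9.30523030e-01 -7.27735987e-04 -3.66232660e-01]
 [ 3.66233376e-01 -2.05476786e-03 -9.30520764e-01]
 [-7.53496518e-05 -9.99997624e-01  2.17853002e-03]]
wrist_force [-0.17763765 -0.02393576  0.31417936]
moment [-0.05529765  0.04828155  0.04190337]
gripper_width 1.0025872941857998
side {'image': (480, 640, 3), 'fov_y': 55.137437272849105, 'cx': 323.5085289734745, 'cy': 237.74294240257638, 'cam_to_world': array([[ 0.99869744, -0.02440906,  0.04480642,  0.46745795],
       [-0.04751078, -0.76507246,  0.64218912, -0.70350987],
       [ 0.01860492, -0.64348142, -0.7652356 ,  0.99948584],
       [ 0.        ,  0.        ,  0.        ,  1.        ]])}
top {'image': (480, 640, 3), 'fov_y': 45.02945489728266, 'cx': 313.0022304653622, 'cy': 245.07824340609181, 'cam_to_world': array([[ 1.16019776e-02, -9.93606925e-01,  1.12297249e-01,
         3.56042334e-01],
       [-9.99930499e-01, -1.17639270e-02, -7.79610765e-04,
         3.00425226e-02],
       [ 2.09568330e-03, -1.12280399e-01, -9.93674353e-01,
         1.58239945e+00],
       [ 0.00000000e+00,  0.00000000e+00,  0.00000000e+00,
         1.00000000e+00]])}
```

View pics/side0.png

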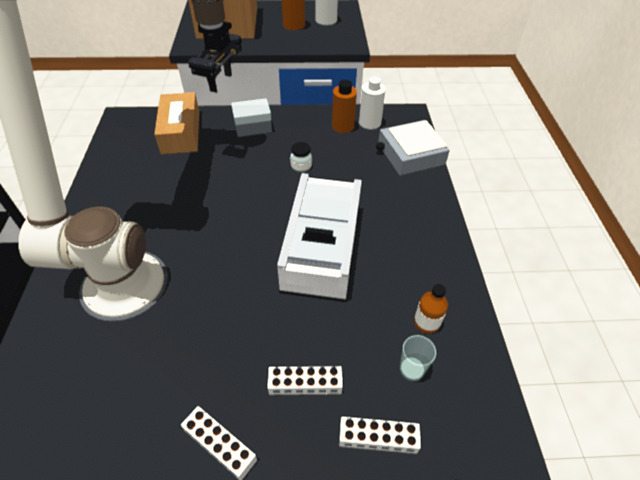

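View pics/top0.png

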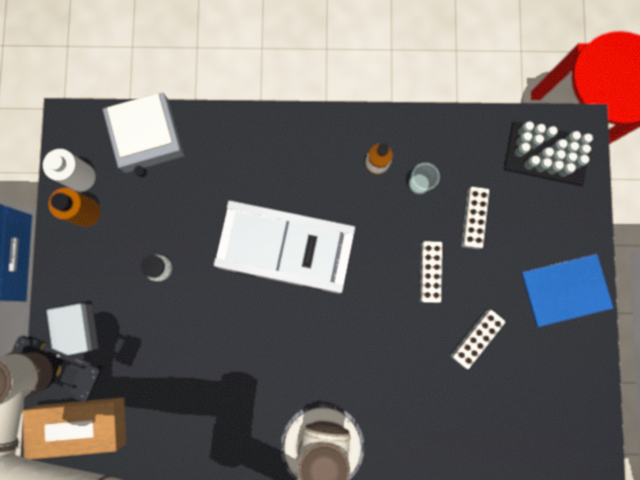

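The rack look-alikes in the top view are at (431,271), (476,217) and (478,338). In this view image left is the robot's +y, so (431,271) is the farthest left; it's (305,380) in the side view. I'll check it in enlarged crops.

Run:
```python
import cv2,numpy as np
t=cv2.imread("pics/top0.png"); s=cv2.imread("pics/side0.png")
cv2.imwrite("pics/c_chest_top.png",cv2.resize(t[190:305,205:365],None,fx=5,fy=5,interpolation=cv2.INTER_CUBIC))
cv2.imwrite("pics/c_chest_side.png",cv2.resize(s[170:305,270:370],None,fx=4.4,fy=4.4,interpolation=cv2.INTER_CUBIC))
a=cv2.resize(t[230:315,400:465],None,fx=6,fy=6,interpolation=cv2.INTER_CUBIC)
b=cv2.resize(s[355:405,260:350],None,fx=4.4,fy=4.4,interpolation=cv2.INTER_CUBIC)
h=max(a.shape[0],b.shape[0]); 
p=lambda i:cv2.copyMakeBorder(i,0,h-i.shape[0],0,0,cv2.BORDER_CONSTANT)
cv2.imwrite("pics/c_rack.png",np.hstack([p(a),p(b)]))
```

```text
(no output)
```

View pics/c_chest_top.png

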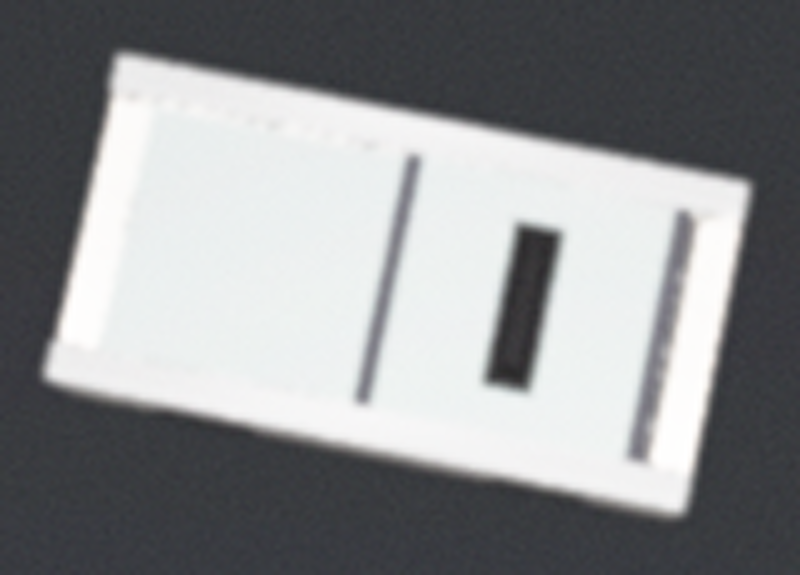

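View pics/c_chest_side.png

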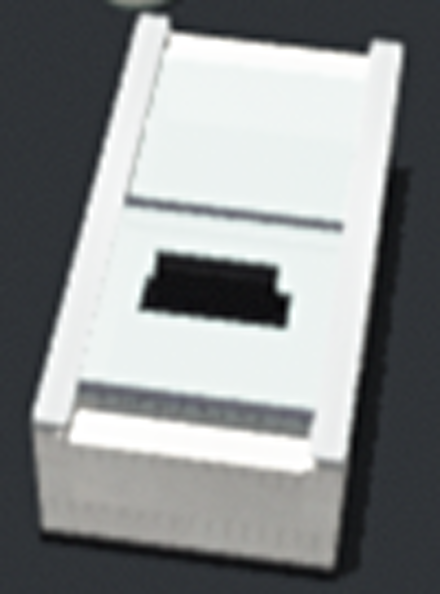

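View pics/c_rack.png

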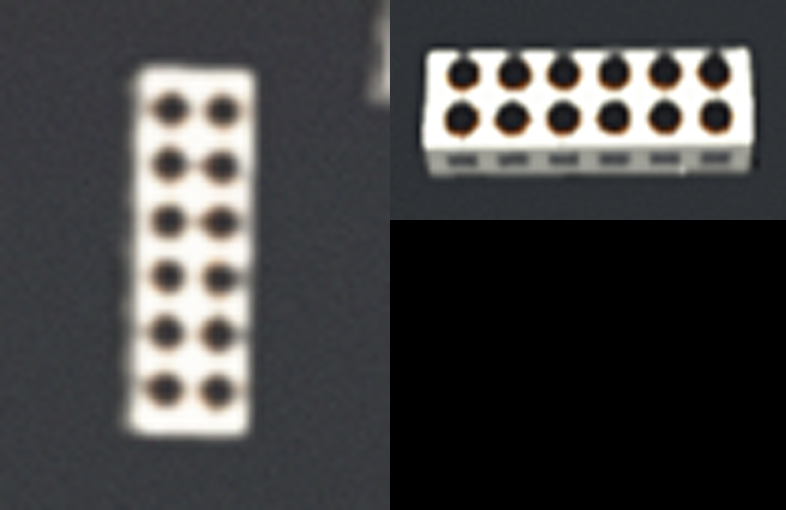

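The crops show the rack at (431,271) has two rows of six caps, with the long axis along the world x. The chest opening faces right (−y) and its door looks nearly shut. Next I fit the poses.

```bash
cat > h.py <<'E'
import numpy as np
CAL={}
def setcal(caps):
    for n,c in caps.items():
        f=240/np.tan(np.radians(c["fov_y"]/2)); CAL[n]=(f,c["cx"],c["cy"],np.array(c["cam_to_world"]))
CAL["side"]=(240/np.tan(np.radians(55.137437272849105/2)),323.5085289734745,237.74294240257638,np.array([[0.99869744,-0.02440906,0.04480642,0.46745795],[-0.04751078,-0.76507246,0.64218912,-0.70350987],[0.01860492,-0.64348142,-0.7652356,0.99948584],[0,0,0,1]]))
CAL["top"]=(240/np.tan(np.radians(45.02945489728266/2)),313.0022304653622,245.07824340609181,np.array([[1.16019776e-02,-9.93606925e-01,1.12297249e-01,0.356042334],[-9.99930499e-01,-1.17639270e-02,-7.79610765e-04,0.0300425226],[2.09568330e-03,-1.12280399e-01,-9.93674353e-01,1.58239945],[0,0,0,1]]))
def proj(n,P):
    f,cx,cy,T=CAL[n]; P=np.atleast_2d(P); q=(P-T[:3,3])@T[:3,:3]
    return np.c_[cx+f*q[:,0]/q[:,2],cy+f*q[:,1]/q[:,2]]
def onz(n,uv,z):
    f,cx,cy,T=CAL[n]; uv=np.atleast_2d(uv); d=np.c_[(uv[:,0]-cx)/f,(uv[:,1]-cy)/f,np.ones(len(uv))]@T[:3,:3].T
    return T[:3,3]+d*((z-T[2,3])/d[:,2])[:,None]
def place(x,y,a,P):
    c,s=np.cos(a),np.sin(a); P=np.atleast_2d(P); return np.c_[x+c*P[:,0]-s*P[:,1],y+s*P[:,0]+c*P[:,1],P[:,2]]
def crop(p,o,k): return (np.array(p,float)+.5)/k-.5+np.array(o)
E
python3 - <<'E'
from h import *
from scipy.optimize import least_squares
ct=lambda p:crop(p,(205,190),5); cs=lambda p:crop(p,(270,170),4.4)
m=85e-3;L=165e-3
obs=[("top",(118,52),(m,L,.117)),("top",(752,182),(m,-L,.117)),("top",(690,518),(-m,-L,.117)),("top",(43,380),(-m,L,.117)),
("side",(33,418),(-m,-L,.117)),("side",(342,464),(m,-L,.117)),("side",(138,14),(-m,L,.117)),("side",(405,42),(m,L,.117))]
# grip bar top corners in door coordinates
g=[("top",(515,222),(.035,.007)),("top",(563,232),(.035,-.007)),("top",(530,390),(-.035,-.007)),("top",(484,383),(-.035,.007)),
("side",(155,252),(-.035,.007)),("side",(280,266),(.035,.007))]
def res(p):
    o=[]
    for n,uv,P in obs: o.append(proj(n,place(*p[:3],P))[0]-(ct if n=="top" else cs)(uv))
    for n,uv,P in g: o.append(proj(n,place(*p[:3],(P[0],P[1]-.077+p[3],.148)))[0]-(ct if n=="top" else cs)(uv))
    return np.array(o).ravel()
s=least_squares(res,[.5,.1,-.2,0],loss="soft_l1")
print("chest",s.x,np.degrees(s.x[2])); print(res(s.x).reshape(-1,2).round(2))
# rack caps
rt=[(172,109),(224,110),(170,164),(222,166),(169,221),(220,222),(168,275),(219,278),(167,332),(218,334),(166,390),(217,391)]
rs=[(463-390,73),(514-390,73),(563-390,73),(614-390,73),(665-390,73),(714-390,73),(462-390,118),(512-390,118),(563-390,118),(614-390,118),(665-390,118),(715-390,118)]
T=np.array([crop(p,(400,230),6) for p in rt]); S=np.array([crop(p,(260,355),4.4) for p in rs])
for n,A in(("top",T),("side",S)):
    w=onz(n,A,.045); i=np.argsort(w[:,0]); print(n,"rack ctr",w.mean(0), "dir",np.degrees(np.arctan2(w[i[-2:],1].mean()-w[i[:2],1].mean(),w[i[-2:],0].mean()-w[i[:2],0].mean())), "span",np.ptp(w,axis=0))
E
```

```text
chest [ 0.51891804  0.10132911 -0.1942451   0.01012247] -11.129424394722893
[[ 0.47  0.55]
 [-0.37  0.59]
 [-1.2  -1.34]
 [ 0.7  -0.42]
 [-0.36  0.38]
 [ 0.25 -0.8 ]
 [ 0.29  0.11]
 [-0.85  0.54]
 [ 2.75  1.68]
 [-1.37  0.81]
 [-0.51 -3.42]
 [ 3.17 -3.17]
 [ 0.02 -0.56]
 [-0.31 -0.28]]
top rack ctr [ 0.46391195 -0.28839699  0.045     ] dir -1.9808393169993466 span [0.12495974 0.02715029 0.        ]
side rack ctr [ 0.46424132 -0.29229766  0.045     ] dir -2.2647879360676337 span [1.24202944e-01 2.79493638e-02 1.11022302e-16]
```

Run:
```python
from h import *
c=(.51892,.10133,-.19425)
def inv(w):
    d=w-np.array([c[0],c[1],0]);a=c[2]; return np.c_[np.cos(a)*d[:,0]+np.sin(a)*d[:,1],-np.sin(a)*d[:,0]+np.cos(a)*d[:,1],d[:,2]]
for z in(.116,.148): print("bar",z,inv(onz("top",crop((523,307),(205,190),5),z))*1e3, onz("top",crop((523,307),(205,190),5),z))
print("strips (outer R, inner R, L, ...) mm")
for p in[(692,211),(648,461),(678,210),(630,459),(420,157),(368,404),(408,155),(358,402)]: print(p,(inv(onz("top",crop(p,(205,190),5),.114))*1e3).round(1))
print("side")
for p in[(80,383),(315,412),(125,198),(342,224),(78,402),(312,432)]: print(p,(inv(onz("side",crop(p,(270,170),4.4),.114))*1e3).round(1))
for p in[(217,259)]: print((inv(onz("side",crop(p,(270,170),4.4),.148))*1e3).round(1))
# bystanders
```

```text
bar 0.116 [[-5.96930115e-02 -6.41528885e+01  1.16000000e+02]] [[0.50647795 0.03839518 0.116     ]]
bar 0.148 [[ -3.24559744 -64.96542025 148.        ]] [[0.50319512 0.0382129  0.148     ]]
strips (outer R, inner R, L, ...) mm
(692, 211) [[  66.2 -138.6  114. ]]
(648, 461) [[ -63.7 -142.2  114. ]]
(678, 210) [[  65.2 -131.5  114. ]]
(630, 459) [[ -64.6 -133.1  114. ]]
(420, 157) [[ 65.    3.5 114. ]]
(368, 404) [[-64.4   2.8 114. ]]
(408, 155) [[ 64.8   9.7 114. ]]
(358, 402) [[-64.5   8.  114. ]]
side
(80, 383) [[ -64.5 -133.9  114. ]]
(315, 412) [[  66.1 -133.   114. ]]
(125, 198) [[-65.3   7.2 114. ]]
(342, 224) [[ 65.    7.5 114. ]]
(78, 402) [[ -63.1 -147.   114. ]]
(312, 432) [[  66.1 -146.7  114. ]]
[[  0.4 -61.2 148. ]]
```

```bash
cat >> h.py <<'E'
from scipy.spatial.transform import Rotation as Ro
C=(.5189,.1013,-.1942)
def ch(P): return place(*C,P)[0]
def Rdown(psi,tilt=0.0):
    """tool y down, tool z at world yaw psi (deg); then tilt about chest x axis (deg), + = tool top leans to chest +y"""
    p=np.radians(psi); z=np.array([np.cos(p),np.sin(p),0]); y=np.array([0,0,-1.]); R=np.c_[np.cross(y,z),y,z]
    ax=place(0,0,C[2],(1,0,0))[0]
    return Ro.from_rotvec(-np.radians(tilt)*ax).as_matrix()@R
def rows(pos,R,grip,n=5,vmax=4.0,wmax=7.0):
    from station import r
    s=r.sense(); p0=np.array(s["tcp_pos"]);R0=np.array(s["ee_rot"])
    d=R0.T@(np.array(pos)-p0)*100; w=Ro.from_matrix(R0.T@np.array(R)).as_rotvec()
    k=max(np.linalg.norm(d)/vmax,np.degrees(np.linalg.norm(w))/wmax,1e-9)
    print("t",round(s["time_s"],2),"tcp",p0.round(4),"F",np.round(s["wrist_force"],1),"w",round(s["gripper_width"],3),"need rows %.1f"%k)
    print("total rot",w.round(4),"shift cm",d.round(3))
    f=min(1,n/k) 
    print("this call: rot",(w*f).round(3),"shift",(d*f).round(2),"grip",grip)
    for i in range(1,6):
        g=f*min(1,i/n); print([*(w*g).round(3).tolist(),*(d*g).round(2).tolist(),grip])
E
python3 - <<'E'
from h import *
t=ch((0,-.065,0)); print(t)
rows([t[0],t[1],.26],Rdown(78.9),100)
E
```

```text
[0.50635619 0.03752185 0.        ]
t 0.1 tcp [0.2286 0.5811 0.2325] F [ 0.7  0.1 -0.3] w 1.0 need rows 24.2
total rot [-1.0000e-04  2.9603e+00 -3.0000e-03] shift cm [-45.755  -2.658  40.416]
this call: rot [-0.     0.611 -0.001] shift [-9.44 -0.55  8.34] grip 100
[-0.0, 0.122, -0.0, -1.89, -0.11, 1.67, 100]
[-0.0, 0.244, -0.0, -3.78, -0.22, 3.34, 100]
[-0.0, 0.367, -0.0, -5.66, -0.33, 5.0, 100]
[-0.0, 0.489, -0.0, -7.55, -0.44, 6.67, 100]
[-0.0, 0.611, -0.001, -9.44, -0.55, 8.34, 100]
```

Emit:
step_arm:
  moves:
    - [[0, 0.122, 0, -1.89, -0.11, 1.67, 100], [0, 0.244, 0, -3.78, -0.22, 3.34, 100], [0, 0.367, 0, -5.66, -0.33, 5.0, 100], [0, 0.489, 0, -7.55, -0.44, 6.67, 100], [0, 0.611, 0, -9.44, -0.55, 8.34, 100]]

```text
time_s: 0.52
tcp_pos: [0.2863, 0.4681, 0.2385]
ee_rot: [[-0.547, -0.001, -0.837], [0.837, -0.001, -0.547], [-0.001, -1.0, 0.001]]
wrist_force: [0.9, 0.1, -0.1]
gripper_width: 0.996
```

```bash
cat > g.py <<'E'
import sys
from h import *
# usage: g.py chest|world x y z psi tilt grip n
a=sys.argv; P=[float(v) for v in a[2:5]]
if a[1]=="chest": P=ch(P)
rows(P,Rdown(float(a[5]),float(a[6])),float(a[7]),int(a[8]) if len(a)>8 else 5, float(a[9]) if len(a)>9 else 4.0)
E
python3 g.py chest 0 -.065 .26 78.9 0 100; python3 -c "
from station import r;print(r.sense()['joints'])"
```

```text
t 0.52 tcp [0.2863 0.4681 0.2385] F [ 0.9  0.1 -0.1] w 0.996 need rows 19.2
total rot [ 2.0000e-04  2.3437e+00 -1.5000e-03] shift cm [-48.08   -2.111   5.15 ]
this call: rot [ 0.     0.611 -0.   ] shift [-12.53  -0.55   1.34] grip 100.0
[0.0, 0.122, -0.0, -2.51, -0.11, 0.27, 100.0]
[0.0, 0.244, -0.0, -5.01, -0.22, 0.54, 100.0]
[0.0, 0.367, -0.0, -7.52, -0.33, 0.81, 100.0]
[0.0, 0.489, -0.0, -10.03, -0.44, 1.07, 100.0]
[0.0, 0.611, -0.0, -12.53, -0.55, 1.34, 100.0]
[ 7.54744263e+01  1.44396762e+01 -9.86667970e+00 -1.45213265e-02
 -6.57606310e+01 -4.22832082e+01]
```

Emit:
step_arm:
  moves:
    - [[0, 0.122, 0, -2.51, -0.11, 0.27, 100], [0, 0.244, 0, -5.01, -0.22, 0.54, 100], [0, 0.367, 0, -7.52, -0.33, 0.81, 100], [0, 0.489, 0, -10.03, -0.44, 1.07, 100], [0, 0.611, 0, -12.53, -0.55, 1.34, 100]]

```text
time_s: 0.93
tcp_pos: [0.3443, 0.3561, 0.2442]
ee_rot: [[0.032, -0.001, -0.999], [0.999, -0.001, 0.032], [-0.001, -1.0, 0.001]]
wrist_force: [-0.6, 0.5, -0.3]
gripper_width: 1.0
```

```bash
python3 g.py chest 0 -.065 .26 78.9 0 100
```

```text
t 0.93 tcp [0.3443 0.3561 0.2442] F [-0.6  0.5 -0.3] w 1.0 need rows 14.2
total rot [ 2.0000e-04  1.7326e+00 -1.0000e-03] shift cm [-31.329  -1.564 -17.215]
this call: rot [ 0.     0.611 -0.   ] shift [-11.05  -0.55  -6.07] grip 100.0
[0.0, 0.122, -0.0, -2.21, -0.11, -1.21, 100.0]
[0.0, 0.244, -0.0, -4.42, -0.22, -2.43, 100.0]
[0.0, 0.367, -0.0, -6.63, -0.33, -3.64, 100.0]
[0.0, 0.489, -0.0, -8.84, -0.44, -4.86, 100.0]
[0.0, 0.611, -0.0, -11.05, -0.55, -6.07, 100.0]
```

Emit:
step_arm:
  moves:
    - [[0, 0.122, 0, -2.21, -0.11, -1.21, 100], [0, 0.244, 0, -4.42, -0.22, -2.43, 100], [0, 0.367, 0, -6.63, -0.33, -3.64, 100], [0, 0.489, 0, -8.84, -0.44, -4.86, 100], [0, 0.611, 0, -11.05, -0.55, -6.07, 100]]

```text
time_s: 1.35
tcp_pos: [0.402, 0.2442, 0.2498]
ee_rot: [[0.6, -0.001, -0.8], [0.8, -0.0, 0.6], [-0.001, -1.0, 0.0]]
wrist_force: [-0.6, 0.9, -0.2]
gripper_width: 1.002
```

```bash
python3 g.py chest 0 -.065 .26 78.9 0 100
```

```text
t 1.35 tcp [0.402  0.2442 0.2498] F [-0.6  0.9 -0.2] w 1.002 need rows 9.2
total rot [ 1.0000e-04  1.1216e+00 -7.0000e-04] shift cm [-10.284  -1.019 -20.74 ]
this call: rot [ 0.     0.611 -0.   ] shift [ -5.6   -0.55 -11.3 ] grip 100.0
[0.0, 0.122, -0.0, -1.12, -0.11, -2.26, 100.0]
[0.0, 0.244, -0.0, -2.24, -0.22, -4.52, 100.0]
[0.0, 0.367, -0.0, -3.36, -0.33, -6.78, 100.0]
[0.0, 0.489, -0.0, -4.48, -0.44, -9.04, 100.0]
[0.0, 0.611, -0.0, -5.6, -0.55, -11.3, 100.0]
```

Emit:
step_arm:
  moves:
    - [[0, 0.122, 0, -1.12, -0.11, -2.26, 100], [0, 0.244, 0, -2.24, -0.22, -4.52, 100], [0, 0.367, 0, -3.36, -0.33, -6.78, 100], [0, 0.489, 0, -4.48, -0.44, -9.04, 100], [0, 0.611, 0, -5.6, -0.55, -11.3, 100]]

```text
time_s: 1.77
tcp_pos: [0.4595, 0.132, 0.2553]
ee_rot: [[0.95, -0.001, -0.311], [0.311, -0.0, 0.95], [-0.001, -1.0, 0.0]]
wrist_force: [0.2, -0.1, 0.4]
gripper_width: 1.002
```

```bash
python3 g.py chest 0 -.065 .22 78.9 0 100
```

```text
t 1.77 tcp [0.4595 0.132  0.2553] F [ 0.2 -0.1  0.4] w 1.002 need rows 4.2
total rot [ 1.000e-04  5.105e-01 -7.000e-04] shift cm [  1.511   3.528 -10.437]
this call: rot [ 0.     0.51  -0.001] shift [  1.51   3.53 -10.44] grip 100.0
[0.0, 0.102, -0.0, 0.3, 0.71, -2.09, 100.0]
[0.0, 0.204, -0.0, 0.6, 1.41, -4.17, 100.0]
[0.0, 0.306, -0.0, 0.91, 2.12, -6.26, 100.0]
[0.0, 0.408, -0.001, 1.21, 2.82, -8.35, 100.0]
[0.0, 0.51, -0.001, 1.51, 3.53, -10.44, 100.0]
```

Emit:
step_arm:
  moves:
    - [[0, 0.102, 0, 0.3, 0.71, -2.09, 100], [0, 0.204, 0, 0.6, 1.41, -4.17, 100], [0, 0.306, 0, 0.91, 2.12, -6.26, 100], [0, 0.408, 0, 1.21, 2.82, -8.35, 100], [0, 0.51, 0, 1.51, 3.53, -10.44, 100]]

```text
time_s: 2.18
tcp_pos: [0.5069, 0.038, 0.2196]
ee_rot: [[0.982, -0.001, 0.191], [-0.191, -0.0, 0.982], [-0.001, -1.0, -0.0]]
wrist_force: [-0.0, 1.1, 0.2]
gripper_width: 1.002
```

```bash
python3 g.py chest 0 -.065 .134 78.9 0 100 5
python3 - <<'E'
from station import optics
import cv2
i=optics.capture("side")["image"][:,:,::-1]
cv2.imwrite("pics/side1.png",cv2.resize(i[120:320,250:410],None,fx=3.5,fy=3,interpolation=cv2.INTER_CUBIC))
E
```

```text
t 2.18 tcp [0.5069 0.038  0.2196] F [-0.   1.1  0.2] w 1.002 need rows 2.1
total rot [ 0.0002  0.0013 -0.0007] shift cm [-0.04   8.559 -0.054]
this call: rot [ 0.     0.001 -0.001] shift [-0.04  8.56 -0.05] grip 100.0
[0.0, 0.0, -0.0, -0.01, 1.71, -0.01, 100.0]
[0.0, 0.001, -0.0, -0.02, 3.42, -0.02, 100.0]
[0.0, 0.001, -0.0, -0.02, 5.14, -0.03, 100.0]
[0.0, 0.001, -0.001, -0.03, 6.85, -0.04, 100.0]
[0.0, 0.001, -0.001, -0.04, 8.56, -0.05, 100.0]
```

View pics/side1.png

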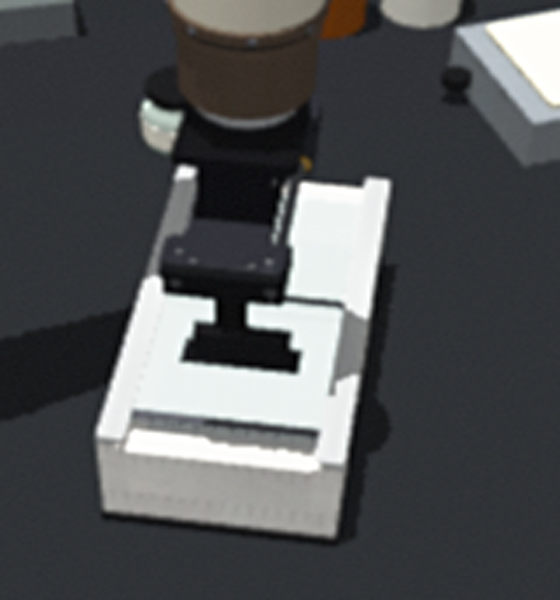

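The gripper stands centred over the bar, at about (235,345) in the crop. I'll go down and pinch it.

Emit:
step_arm:
  moves:
    - [[0, 0, 0, 0, 2.0, 0, 100], [0, 0, 0, 0, 4.2, -0.03, 100], [0, 0, 0, 0, 6.4, -0.05, 100], [0, 0, 0, 0, 8.4, -0.05, 100], [0, 0, 0, 0, 8.4, -0.05, 60]]

```text
time_s: 2.65
tcp_pos: [0.5037, 0.0377, 0.1322]
ee_rot: [[0.982, -0.009, 0.187], [-0.187, -0.002, 0.982], [-0.008, -1.0, -0.004]]
wrist_force: [-0.2, 0.0, -0.9]
gripper_width: 0.973
```

Emit:
step_arm:
  moves:
    - [[0, 0, 0, 0, 0, 0, 0], [0, 0, 0, 0, 0, 0, 0], [0, 0, 0, 0, 0, 0, 0], [0, 0, 0, 0, 0, 0, 0], [0, 0, 0, 0, 0, 0, 0]]

```text
time_s: 3.07
tcp_pos: [0.5073, 0.0388, 0.1373]
ee_rot: [[0.983, 0.002, 0.186], [-0.186, 0.001, 0.983], [0.002, -1.0, 0.001]]
wrist_force: [0.8, 0.5, -0.7]
gripper_width: 0.633
```

```bash
python3 g.py chest 0 .078 .136 78.9 0 0 5
```

```text
t 3.07 tcp [0.5073 0.0388 0.1373] F [ 0.8  0.5 -0.7] w 0.633 need rows 3.5
total rot [-0.0011  0.0067  0.0019] shift cm [ 0.034  0.147 14.153]
this call: rot [-0.001  0.007  0.002] shift [ 0.03  0.15 14.15] grip 0.0
[-0.0, 0.001, 0.0, 0.01, 0.03, 2.83, 0.0]
[-0.0, 0.003, 0.001, 0.01, 0.06, 5.66, 0.0]
[-0.001, 0.004, 0.001, 0.02, 0.09, 8.49, 0.0]
[-0.001, 0.005, 0.001, 0.03, 0.12, 11.32, 0.0]
[-0.001, 0.007, 0.002, 0.03, 0.15, 14.15, 0.0]
```

Emit:
step_arm:
  moves:
    - [[0, 0, 0, 0, 0, 0, 0], [0, 0, 0, 0, 0, 0, 0], [0, 0, 0, 0, 0, 0, 0], [0, 0, 0, 0, 0, 0, 0], [0, 0, 0, 0, 0, 0, 0]]

```text
time_s: 3.48
tcp_pos: [0.5068, 0.0386, 0.1363]
ee_rot: [[0.983, -0.0, 0.186], [-0.186, -0.0, 0.983], [-0.0, -1.0, -0.0]]
wrist_force: [-0.1, -1.3, -0.0]
gripper_width: 0.248
```

Emit:
step_arm:
  moves:
    - [[0, 0, 0, 0, 0, 0, 0], [0, 0, 0, 0, 0, 0, 0], [0, 0, 0, 0, 0, 0, 0], [0, 0, 0, 0, 0, 0, 0], [0, 0, 0, 0, 0, 0, 0]]

```text
time_s: 3.9
tcp_pos: [0.5068, 0.0387, 0.1362]
ee_rot: [[0.982, 0.0, 0.186], [-0.186, 0.0, 0.982], [-0.0, -1.0, 0.0]]
wrist_force: [-1.0, 0.5, -0.3]
gripper_width: 0.157
```

```bash
python3 g.py chest 0 .078 .136 78.9 0 0 5
```

```text
t 3.9 tcp [0.5068 0.0387 0.1362] F [-1.   0.5 -0.3] w 0.157 need rows 3.5
total rot [-0.0002  0.0062 -0.    ] shift cm [ 0.075  0.025 14.175]
this call: rot [-0.     0.006 -0.   ] shift [ 0.07  0.03 14.17] grip 0.0
[-0.0, 0.001, -0.0, 0.01, 0.01, 2.83, 0.0]
[-0.0, 0.002, -0.0, 0.03, 0.01, 5.67, 0.0]
[-0.0, 0.004, -0.0, 0.04, 0.02, 8.5, 0.0]
[-0.0, 0.005, -0.0, 0.06, 0.02, 11.34, 0.0]
[-0.0, 0.006, -0.0, 0.07, 0.03, 14.17, 0.0]
```

Emit:
step_arm:
  moves:
    - [[0, 0, 0, 0.01, 0, 2.0, 0], [0, 0.001, 0, 0.02, 0, 4.5, 0], [0, 0.003, 0, 0.03, 0, 7.0, 0], [0, 0.004, 0, 0.04, 0, 9.5, 0], [0, 0.006, 0, 0.06, 0, 11.5, 0]]

```text
time_s: 4.32
tcp_pos: [0.5291, 0.152, 0.1362]
ee_rot: [[0.982, -0.0, 0.191], [-0.191, -0.002, 0.982], [0.0, -1.0, -0.002]]
wrist_force: [1.9, -2.9, -0.5]
gripper_width: 0.159
```

Emit:
step_arm:
  moves:
    - [[0, 0, 0, 0, 0, 0.8, 0], [0, 0, 0, 0, 0, 1.6, 0], [0, 0, 0, 0, 0, 2.2, 0], [0, 0, 0, 0, 0, 2.3, 0], [0, 0, 0, 0, 0, 2.3, 0]]

```text
time_s: 4.73
tcp_pos: [0.5336, 0.1742, 0.1363]
ee_rot: [[0.981, 0.001, 0.192], [-0.192, 0.001, 0.981], [0.001, -1.0, 0.001]]
wrist_force: [2.0, 1.1, -1.1]
gripper_width: 0.157
```

```bash
python3 g.py chest 0 .073 .136 78.9 0 0 5
python3 - <<'E'
from station import optics
import cv2
i=optics.capture("side")["image"][:,:,::-1]
cv2.imwrite("pics/side2.png",cv2.resize(i[120:320,250:410],None,fx=3.5,fy=3,interpolation=cv2.INTER_CUBIC))
E
```

```text
t 4.73 tcp [0.5336 0.1742 0.1363] F [ 2.   1.1 -1.1] w 0.157 need rows 0.0
total rot [-0.0012  0.0004  0.0008] shift cm [-0.033  0.026 -0.133]
this call: rot [-0.001  0.     0.001] shift [-0.03  0.03 -0.13] grip 0.0
[-0.0, 0.0, 0.0, -0.01, 0.01, -0.03, 0.0]
[-0.0, 0.0, 0.0, -0.01, 0.01, -0.05, 0.0]
[-0.001, 0.0, 0.0, -0.02, 0.02, -0.08, 0.0]
[-0.001, 0.0, 0.001, -0.03, 0.02, -0.11, 0.0]
[-0.001, 0.0, 0.001, -0.03, 0.03, -0.13, 0.0]
```

View pics/side2.png

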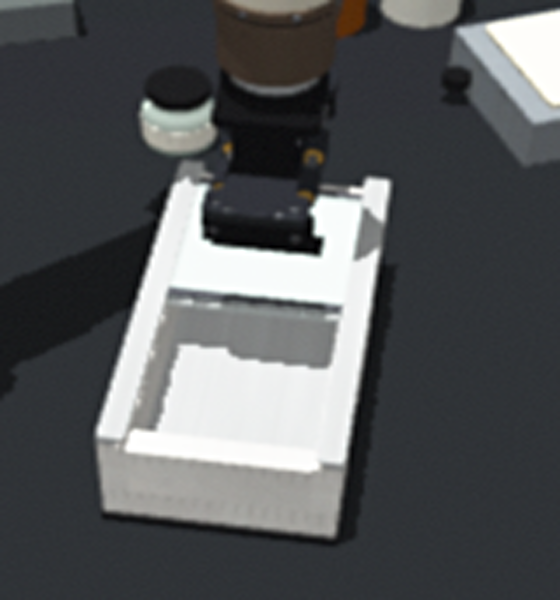

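The door looks open: its edge strip is at the pane edge, around (255,297). I'll push a little further to feel the end stop.

Emit:
step_arm:
  moves:
    - [[0, 0, 0, 0, 0, 0.1, 0], [0, 0, 0, 0, 0, 0.2, 0], [0, 0, 0, 0, 0, 0.3, 0], [0, 0, 0, 0, 0, 0.4, 0], [0, 0, 0, 0, 0, 0.4, 0]]

```text
time_s: 5.2
tcp_pos: [0.5336, 0.1749, 0.1362]
ee_rot: [[0.981, -0.002, 0.193], [-0.193, -0.005, 0.981], [-0.001, -1.0, -0.005]]
wrist_force: [4.2, -9.3, -0.3]
gripper_width: 0.159
```

```bash
python3 g.py chest 0 .073 .23 78.9 0 100 5
```

```text
t 5.2 tcp [0.5336 0.1749 0.1362] F [ 4.2 -9.3 -0.3] w 0.159 need rows 2.3
total rot [ 0.0049 -0.0001 -0.001 ] shift cm [-0.035 -9.376 -0.255]
this call: rot [ 0.005 -0.    -0.001] shift [-0.04 -9.38 -0.26] grip 100.0
[0.001, -0.0, -0.0, -0.01, -1.88, -0.05, 100.0]
[0.002, -0.0, -0.0, -0.01, -3.75, -0.1, 100.0]
[0.003, -0.0, -0.001, -0.02, -5.63, -0.15, 100.0]
[0.004, -0.0, -0.001, -0.03, -7.5, -0.2, 100.0]
[0.005, -0.0, -0.001, -0.04, -9.38, -0.26, 100.0]
```

Contact force is 9 N at the stop, so the door is at 0.150. I'll release it and rise.

Emit:
step_arm:
  moves:
    - [[0, 0, 0, 0, 0, -0.3, 30], [0, 0, 0, 0, 0, -0.3, 70], [0, 0, 0, 0, 0, -0.3, 100], [0, 0, 0, 0, 0, -0.3, 100], [0, 0, 0, 0, 0, -0.3, 100]]

```text
time_s: 5.62
tcp_pos: [0.5332, 0.1754, 0.1363]
ee_rot: [[0.981, -0.0, 0.192], [-0.192, 0.0, 0.981], [-0.0, -1.0, 0.0]]
wrist_force: [0.1, -0.1, -0.2]
gripper_width: 0.454
```

```bash
sed -i 's/^C=.*/C=(.5192,.1028,-.1942)/' h.py; python3 g.py chest 0 .05 .24 80 0 100 5; python3 -c "
from station import r;print(r.sense()['joints'])"
```

```text
t 5.62 tcp [0.5332 0.1754 0.1363] F [ 0.1 -0.1 -0.2] w 0.454 need rows 2.7
total rot [-0.0002 -0.0184 -0.0002] shift cm [  0.021 -10.371  -2.387]
this call: rot [-0.    -0.018 -0.   ] shift [  0.02 -10.37  -2.39] grip 100.0
[-0.0, -0.004, -0.0, 0.0, -2.07, -0.48, 100.0]
[-0.0, -0.007, -0.0, 0.01, -4.15, -0.95, 100.0]
[-0.0, -0.011, -0.0, 0.01, -6.22, -1.43, 100.0]
[-0.0, -0.015, -0.0, 0.02, -8.3, -1.91, 100.0]
[-0.0, -0.018, -0.0, 0.02, -10.37, -2.39, 100.0]
[ 3.47358377e+01  2.10496632e+01 -1.63170479e+01 -2.12501954e-02
 -5.26343729e+01 -1.35778512e+02]
```

Emit:
step_arm:
  moves:
    - [[0, 0, 0, 0, -3.0, 0, 100], [0, 0, 0, 0, -6.5, 0, 100], [0, 0.01, 0, 0, -10.0, -1.5, 100], [0, 0.01, 0, 0, -12.0, -5.0, 100], [0, 0.01, 0, 0, -13.0, -9.0, 100]]

```text
time_s: 6.03
tcp_pos: [0.5175, 0.0877, 0.2699]
ee_rot: [[0.98, 0.006, 0.198], [-0.198, 0.002, 0.98], [0.006, -1.0, 0.004]]
wrist_force: [0.6, 0.7, 0.5]
gripper_width: 0.833
```

```bash
python3 g.py world .464 -.2905 .24 88 0 100 5
```

```text
t 6.03 tcp [0.5175 0.0877 0.2699] F [0.6 0.7 0.5] w 0.833 need rows 9.6
total rot [-0.003  -0.1645  0.006 ] shift cm [  2.229   2.873 -38.14 ]
this call: rot [-0.002 -0.086  0.003] shift [  1.16   1.5  -19.91] grip 100.0
[-0.0, -0.017, 0.001, 0.23, 0.3, -3.98, 100.0]
[-0.001, -0.034, 0.001, 0.47, 0.6, -7.96, 100.0]
[-0.001, -0.052, 0.002, 0.7, 0.9, -11.95, 100.0]
[-0.001, -0.069, 0.003, 0.93, 1.2, -15.93, 100.0]
[-0.002, -0.086, 0.003, 1.16, 1.5, -19.91, 100.0]
```

Emit:
step_arm:
  moves:
    - [[0, -0.017, 0.001, 0.23, 0.3, -3.98, 100], [-0.001, -0.034, 0.001, 0.47, 0.6, -7.96, 100], [-0.001, -0.052, 0.002, 0.7, 0.9, -11.95, 100], [-0.001, -0.069, 0.003, 0.93, 1.2, -15.93, 100], [-0.002, -0.086, 0.003, 1.16, 1.5, -19.91, 100]]

```text
time_s: 6.45
tcp_pos: [0.4866, -0.112, 0.2515]
ee_rot: [[0.993, -0.003, 0.115], [-0.115, -0.001, 0.993], [-0.002, -1.0, -0.001]]
wrist_force: [0.3, -0.4, 0.1]
gripper_width: 1.002
```

```bash
python3 g.py world .464 -.2905 .15 88 0 100 5
```

```text
t 6.45 tcp [ 0.4866 -0.112   0.2515] F [ 0.3 -0.4  0.1] w 1.002 need rows 5.2
total rot [ 0.0013 -0.0805 -0.0024] shift cm [ -0.168  10.177 -17.978]
this call: rot [ 0.001 -0.078 -0.002] shift [ -0.16   9.85 -17.4 ] grip 100.0
[0.0, -0.016, -0.0, -0.03, 1.97, -3.48, 100.0]
[0.001, -0.031, -0.001, -0.06, 3.94, -6.96, 100.0]
[0.001, -0.047, -0.001, -0.1, 5.91, -10.44, 100.0]
[0.001, -0.062, -0.002, -0.13, 7.88, -13.92, 100.0]
[0.001, -0.078, -0.002, -0.16, 9.85, -17.4, 100.0]
```

Emit:
step_arm:
  moves:
    - [[0, -0.016, 0, -0.03, 1.5, -3.6, 100], [0, -0.031, -0.001, -0.06, 3.2, -7.2, 100], [0.001, -0.047, -0.001, -0.1, 5.5, -10.8, 100], [0.001, -0.062, -0.002, -0.13, 7.8, -14.4, 100], [0.001, -0.08, -0.002, -0.17, 9.7, -17.9, 100]]

```text
time_s: 6.87
tcp_pos: [0.4638, -0.2893, 0.1537]
ee_rot: [[0.999, -0.001, 0.036], [-0.036, -0.0, 0.999], [-0.001, -1.0, -0.0]]
wrist_force: [0.7, 0.4, -0.4]
gripper_width: 0.999
```

```bash
python3 g.py world .464 -.2905 .026 88 0 100 5
python3 - <<'E'
from station import optics
import cv2,numpy as np
i=optics.capture("side")["image"][:,:,::-1]
j=optics.capture("top")["image"][:,:,::-1]
cv2.imwrite("pics/rack1.png",np.hstack([cv2.resize(i[330:420,250:370],(440,330),interpolation=cv2.INTER_CUBIC),cv2.resize(j[225:315,390:480],(330,330),interpolation=cv2.INTER_CUBIC)]))
E
```

```text
t 6.87 tcp [ 0.4638 -0.2893  0.1537] F [ 0.7  0.4 -0.4] w 0.999 need rows 3.2
total rot [ 0.0003 -0.001  -0.0011] shift cm [ 0.039 12.769 -0.12 ]
this call: rot [ 0.    -0.001 -0.001] shift [ 0.04 12.77 -0.12] grip 100.0
[0.0, -0.0, -0.0, 0.01, 2.55, -0.02, 100.0]
[0.0, -0.0, -0.0, 0.02, 5.11, -0.05, 100.0]
[0.0, -0.001, -0.001, 0.02, 7.66, -0.07, 100.0]
[0.0, -0.001, -0.001, 0.03, 10.22, -0.1, 100.0]
[0.0, -0.001, -0.001, 0.04, 12.77, -0.12, 100.0]
```

View pics/rack1.png

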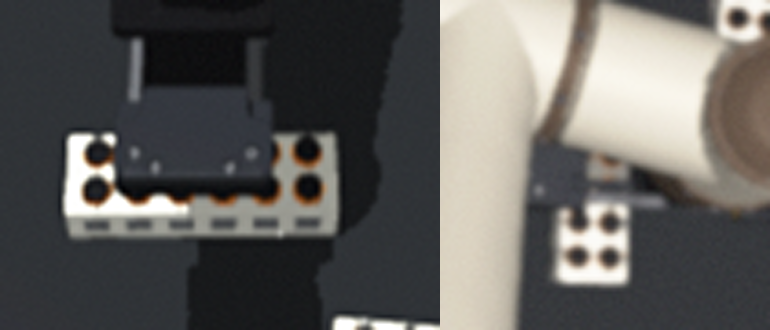

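The jaws straddle the rack at mid-length. I'll go down to TCP z 0.025 and close.

Emit:
step_arm:
  moves:
    - [[0, 0, 0, 0, 3.2, -0.03, 100], [0, 0, 0, 0.02, 6.6, -0.06, 100], [0, 0, 0, 0.03, 9.8, -0.1, 100], [0, 0, 0, 0.04, 12.2, -0.12, 100], [0, 0, 0, 0.04, 12.85, -0.12, 100]]

```text
time_s: 7.38
tcp_pos: [0.4624, -0.288, 0.0227]
ee_rot: [[0.999, -0.008, 0.038], [-0.037, 0.002, 0.999], [-0.008, -1.0, 0.002]]
wrist_force: [-0.2, -0.1, 0.2]
gripper_width: 0.999
```

Emit:
step_arm:
  moves:
    - [[0, 0, 0, 0, 0, 0, 0], [0, 0, 0, 0, 0, 0, 0], [0, 0, 0, 0, 0, 0, 0], [0, 0, 0, 0, 0, 0, 0], [0, 0, 0, 0, 0, 0, 0]]

```text
time_s: 7.8
tcp_pos: [0.4656, -0.2896, 0.0278]
ee_rot: [[0.999, 0.002, 0.037], [-0.037, -0.002, 0.999], [0.002, -1.0, -0.001]]
wrist_force: [0.2, 0.3, 0.8]
gripper_width: 0.704
```

Emit:
step_arm:
  moves:
    - [[0, 0, 0, 0, 0, 0, 0], [0, 0, 0, 0, 0, 0, 0], [0, 0, 0, 0, 0, 0, 0], [0, 0, 0, 0, 0, 0, 0], [0, 0, 0, 0, 0, 0, 0]]

```text
time_s: 8.22
tcp_pos: [0.4649, -0.2893, 0.027]
ee_rot: [[0.999, -0.0, 0.037], [-0.037, -0.001, 0.999], [-0.0, -1.0, -0.001]]
wrist_force: [-1.4, 3.0, 5.4]
gripper_width: 0.549
```

```bash
python3 g.py world .464 -.2905 .10 88 0 0 5
```

```text
t 8.22 tcp [ 0.4649 -0.2893  0.027 ] F [-1.4  3.   5.4] w 0.549 need rows 1.8
total rot [ 0.0008 -0.002  -0.0004] shift cm [-0.091 -7.304 -0.126]
this call: rot [ 0.001 -0.002 -0.   ] shift [-0.09 -7.3  -0.13] grip 0.0
[0.0, -0.0, -0.0, -0.02, -1.46, -0.03, 0.0]
[0.0, -0.001, -0.0, -0.04, -2.92, -0.05, 0.0]
[0.0, -0.001, -0.0, -0.05, -4.38, -0.08, 0.0]
[0.001, -0.002, -0.0, -0.07, -5.84, -0.1, 0.0]
[0.001, -0.002, -0.0, -0.09, -7.3, -0.13, 0.0]
```

Emit:
step_arm:
  moves:
    - [[0, 0, 0, 0, -0.8, 0, 0], [0, 0, 0, 0, -2.5, 0, 0], [0, 0, 0, 0, -5.0, 0, 0], [0, 0, 0, 0, -8.0, 0, 0], [0, 0, 0, 0, -11.0, 0, 0]]

```text
time_s: 8.63
tcp_pos: [0.4634, -0.2891, 0.1364]
ee_rot: [[0.999, -0.004, 0.038], [-0.038, 0.001, 0.999], [-0.004, -1.0, 0.0]]
wrist_force: [-0.1, -0.6, -3.0]
gripper_width: 0.543
```

```bash
cat > plan.py <<'E'
# 2D clearance of rack section + gripper vs chest section; rack ref = centre of underside (y,z), theta: +y end down
import numpy as np
from shapely import geometry
E
python3 -c "import shapely" 2>&1 | tail -1; python3 g.py world .464 -.26 .24 88 0 0 5 2.5
```

```text
ModuleNotFoundError: No module named 'shapely'
t 8.63 tcp [ 0.4634 -0.2891  0.1364] F [-0.1 -0.6 -3. ] w 0.543 need rows 4.3
total rot [-0.0004 -0.0029 -0.0045] shift cm [ -0.097 -10.364   2.911]
this call: rot [-0.    -0.003 -0.004] shift [ -0.1  -10.36   2.91] grip 0.0
[-0.0, -0.001, -0.001, -0.02, -2.07, 0.58, 0.0]
[-0.0, -0.001, -0.002, -0.04, -4.15, 1.16, 0.0]
[-0.0, -0.002, -0.003, -0.06, -6.22, 1.75, 0.0]
[-0.0, -0.002, -0.004, -0.08, -8.29, 2.33, 0.0]
[-0.0, -0.003, -0.004, -0.1, -10.36, 2.91, 0.0]
```

```bash
cat > plan.py <<'E'
import numpy as np,cv2,heapq
rack=np.array([(-80,0),(80,0),(80,38),(72,45),(-72,45),(-80,38)],float)
body=np.array([(-37.5,86),(37.5,86),(37.5,190),(-37.5,190)],float)
fing=np.array([(-12,18),(12,18),(12,86),(-12,86)],float)
rect=lambda a,b,c,d:np.array([(a,c),(b,c),(b,d),(a,d)],float)
wall=rect(-165,-145,0,103); ewall=rect(145,165,0,103); pane=rect(-5,145,103,107); door=rect(-2,148,108,115); rail=rect(-165,165,60,117); bar=rect(64,82,114,148)
def xf(P,y,z,t):
    c,s=np.cos(t),np.sin(t); u,v=P[:,0],P[:,1]
    return np.c_[y+c*u+s*v, z-s*u+c*v]
def d(A,B):
    a=A.astype(np.float32).reshape(-1,1,2);b=B.astype(np.float32).reshape(-1,1,2)
    return -max(max(cv2.pointPolygonTest(b,(float(p[0]),float(p[1])),True) for p in A),max(cv2.pointPolygonTest(a,(float(p[0]),float(p[1])),True) for p in B))
def clear(y,z,tdeg):
    t=np.radians(tdeg); R=xf(rack,y,z,t);B=xf(body,y,z,t);F=xf(fing,y,z,t)
    fl=R[:,1].min()-45
    return fl,min(d(R,wall),d(R,ewall)),min(d(R,pane),d(R,door)),min(d(B,rail),d(B,bar),d(B,door)),min(d(F,pane),d(F,door),d(F,wall))
if __name__=="__main__":
    Y=np.arange(-130,-47,3);Z=np.arange(47,190,3);T=np.arange(0,37,2)
    c={}
    def cl(n):
        if n not in c:
            k=clear(Y[n[0]],Z[n[1]],T[n[2]]); c[n]=-9 if k[0]<1.9 else min(min(k[1:]),15)
        return c[n]
    start=(list(Y).index(-100),len(Z)-1,list(T).index(0)); goal=(list(Y).index(-58),0,0)
    best={start:cl(start)};prev={};h=[(-best[start],0,start)]
    done=set()
    while h:
        m,l,n=heapq.heappop(h)
        if n in done: continue
        done.add(n)
        if n==goal: break
        for dy in(-1,0,1):
            for dz in(-1,0,1):
                for dt in(-1,0,1):
                    q=(n[0]+dy,n[1]+dz,n[2]+dt)
                    if q in done or not(0<=q[0]<len(Y) and 0<=q[1]<len(Z) and 0<=q[2]<len(T)): continue
                    w=min(-m,cl(q))
                    if w>best.get(q,-99) : best[q]=w;prev[q]=n;heapq.heappush(h,(-w,l+1,q))
    n=goal;path=[n]
    while n in prev: n=prev[n];path.append(n)
    print("width",best[goal])
    for n in path[::-1]: print(Y[n[0]],Z[n[1]],T[n[2]],np.round(clear(Y[n[0]],Z[n[1]],T[n[2]]),1))
E
time python3 plan.py
```

```text
width 1.2194998025964665
-100 188 0 [143.   85.   75.2 157.  108.2]
-103 185 0 [140.   82.   73.1 154.  104.4]
-106 182 0 [137.   79.   71.2 151.  100.7]
-109 179 0 [134.   76.   69.5 148.   97. ]
-112 176 0 [131.   73.   68.  145.   93.4]
-115 173 0 [128.   70.   66.7 142.   89.8]
-118 170 0 [125.   67.   65.7 139.   86.3]
-121 167 0 [122.   64.   65.  136.   82.9]
-124 164 0 [119.   61.   64.5 133.   79.5]
-127 161 0 [116.   58.   64.4 130.   76.2]
-130 158 0 [113.   55.   64.4 127.   73.1]
-130 155 0 [110.   52.   62.5 124.   70.1]
-130 152 0 [107.   49.   60.6 121.   67.1]
-130 149 0 [104.   46.   58.8 118.   64.1]
-130 146 0 [101.   43.   57.1 115.   61.1]
-130 143 0 [ 98.   40.   55.6 112.   58.1]
-130 140 2 [ 92.2  37.5  52.9 107.6  55.5]
-130 137 4 [ 86.4  35.   50.9 103.2  53. ]
-130 134 6 [80.6 32.4 49.1 98.6 50.4]
-130 131 8 [74.9 29.8 47.6 93.9 47.8]
-130 128 10 [69.1 27.2 46.7 89.2 45.2]
-130 125 12 [63.4 24.6 46.  84.3 42.6]
-130 122 14 [57.6 22.1 44.9 79.4 40.1]
-127 119 16 [51.9 20.3 40.6 74.3 38.4]
-124 116 18 [46.3 18.9 36.  69.2 37.1]
-121 113 20 [40.6 17.6 31.1 64
[... 388 characters left out ...]
]
-88 86 28 [ 3.4 11.7  9.  27.3 50.3]
-85 83 26 [ 2.9  8.3  8.  26.9 48.6]
-82 83 26 [ 2.9  9.6  6.7 26.9 45.9]
-79 80 24 [ 2.5  5.8  6.1 26.3 44.1]
-76 80 24 [ 2.5  7.1  4.9 26.3 41.4]
-73 80 24 [ 2.5  8.3  3.7 26.3 38.6]
-70 77 22 [ 2.   4.   3.5 25.7 36.8]
-70 77 20 [ 4.6  1.2  1.7 28.  38.8]
-67 74 18 [ 4.3  1.9  1.7 27.2 36.8]
-64 71 16 [ 3.9  4.1  2.  26.3 34.8]
-64 68 14 [ 3.6  3.4  3.2 25.4 35.8]
-64 65 12 [ 3.4  2.7  4.4 24.3 37. ]
-64 62 10 [ 3.1  2.2  5.6 23.2 38.3]
-64 59 8 [ 2.9  1.8  6.8 21.9 39.7]
-64 56 6 [ 2.6  1.4  7.9 20.6 41.3]
-61 53 4 [ 2.4  4.2  8.8 19.2 40.1]
-61 50 2 [ 2.2  4.   9.9 17.6 42. ]
-58 47 0 [ 2.  7. 11. 16. 41.]
real	0m10.673s
user	0m10.683s
sys	0m0.116s
```

Emit:
step_arm:
  moves:
    - [[0, 0, 0, 0, -2.0, 0.6, 0], [0, 0, 0, 0, -4.2, 1.2, 0], [0, 0, 0, 0, -6.2, 1.8, 0], [0, 0, 0, 0, -8.3, 2.4, 0], [0, 0, 0, 0, -10.4, 2.9, 0]]

```text
time_s: 9.05
tcp_pos: [0.4648, -0.2597, 0.2405]
ee_rot: [[0.999, -0.003, 0.038], [-0.038, 0.0, 0.999], [-0.003, -1.0, 0.0]]
wrist_force: [0.0, -0.4, -3.9]
gripper_width: 0.545
```

```bash
cat > opt.py <<'E'
from plan import *
for t in range(34,-1,-2):
    b=max(((min(k[0]+0.5,*k[1:]),y,z,k) for y in np.arange(-110,-50,1) for z in np.arange(46,100,1) for k in [clear(y,z,t)]),key=lambda q:q[0])
    print(t,b[1],b[2],round(b[0],1),np.round(b[3],1))
E
python3 opt.py; python3 g.py chest 0 -.10 .26 169 0 0 5 2.5
```

```text
34 -110 99 9.8 [ 9.3 16.3 21.3 32.3 39.3]
32 -110 99 12.1 [11.6 15.2 20.4 35.1 38.6]
30 -109 99 14.5 [14.  14.5 18.5 37.7 38.8]
28 -106 99 14.6 [16.4 14.8 14.6 40.3 40.8]
26 -106 99 13.4 [18.9 13.5 13.4 42.9 40.1]
24 -106 99 12.2 [21.5 12.2 12.6 45.3 39.4]
22 -105 99 11.3 [24.  11.3 11.6 47.7 39.5]
20 -104 99 10.3 [26.6 10.3 10.8 50.  39.7]
18 -102 99 9.5 [29.3  9.5  9.8 52.2 40.8]
16 -100 99 8.6 [31.9  8.6  9.1 54.3 41.9]
14 -98 99 7.5 [34.6  7.5  8.3 56.4 43. ]
12 -95 99 6.4 [37.4  6.5  6.4 58.3 45. ]
10 -93 99 5.1 [40.1  5.1  5.3 60.2 46.1]
8 -61 61 4.4 [ 4.9  4.8  4.4 23.9 37.1]
6 -60 58 5.1 [ 4.6  5.4  5.5 22.6 37.6]
4 -59 56 5.7 [ 5.4  6.2  5.7 22.2 38.3]
2 -59 54 5.9 [ 6.2  6.   5.9 21.6 40.1]
0 -110 51 6.5 [ 6.   7.  28.7 20.  23. ]
t 9.05 tcp [ 0.4648 -0.2597  0.2405] F [ 0.  -0.4 -3.9] w 0.545 need rows 11.6
total rot [-0.0026 -1.4166 -0.0025] shift cm [ 2.504 -1.954 26.552]
this call: rot [-0.001 -0.611 -0.001] shift [ 1.08 -0.84 11.45] grip 0.0
[-0.0, -0.122, -0.0, 0.22, -0.17, 2.29, 0.0]
[-0.0, -0.244, -0.0, 0.43, -0.34, 4.58, 0.0]
[-0.001, -0.367, -0.001, 0.65, -0.51, 6.87, 0.0]
[-0.001, -0.489, -0.001, 0.86, -0.67, 9.16, 0.0]
[-0.001, -0.611, -0.001, 1.08, -0.84, 11.45, 0.0]
```

```bash
cat > opt2.py <<'E'
from plan import *
for y in range(-106,-55,3):
    b=max(((min(k[0]+0.7,*k[1:]),t,z,k) for t in np.arange(0,37,1) for z in np.arange(46,100,1) for k in [clear(y,z,t)] if not(t<5 and y<-65)),key=lambda q:q[0])
    print(y,b[2],b[1],round(b[0],1),np.round(b[3],1))
for y in (-68,-66,-64,-62,-60):
  for t in (20,18,16,14,12,10,8):
    b=max(((min(k[0]+0.7,*k[1:]),z,k) for z in np.arange(46,90,.5) for k in [clear(y,z,t)]),key=lambda q:q[0])
    print(y,t,b[1],round(b[0],1),np.round(b[2],1))
E
python3 opt2.py
```

```text
-106 99 29 15.1 [15.2 15.4 15.1 39.  41.2]
-103 99 31 13.2 [12.8 18.2 13.2 36.4 44.6]
-100 98 32 11.3 [10.6 19.6 11.3 34.1 47.4]
-97 99 34 10.0 [ 9.3 23.5 10.  32.3 51.2]
-94 98 34 8.9 [ 8.3 24.4  8.9 31.3 53.8]
-91 97 34 8.0 [ 7.3 25.2  8.1 30.3 51.7]
-88 99 36 7.0 [ 7.  30.3  7.  29.5 48.2]
-85 94 33 6.1 [ 5.4 25.1  6.1 28.7 46.2]
-82 82 24 5.2 [ 4.5  6.4  5.5 28.3 47.7]
-79 84 26 4.5 [ 3.9 11.9  4.5 27.9 43.6]
-76 81 24 4.0 [ 3.5  8.   4.  27.3 41.8]
-73 78 22 3.7 [ 3.   3.8  3.7 26.7 40. ]
-70 77 22 2.7 [ 2.   4.   3.5 25.7 36.8]
-67 75 20 2.5 [ 2.6  2.8  2.5 26.  35.3]
-64 67 14 3.3 [ 2.6  3.4  4.2 24.4 35.6]
-61 59 7 4.6 [ 4.3  4.6  5.5 22.8 37.7]
-58 51 0 6.7 [ 6.  7.  7. 20. 41.]
-68 20 76.0 1.9 [ 3.6  1.9  1.9 27.  36.6]
-68 18 70.0 0.9 [ 0.3  0.9  5.9 23.2 36.5]
-68 16 66.5 0.1 [-0.6  0.1  7.5 21.8 37.4]
-68 14 63.5 -0.6 [-0.9 -0.6  8.6 20.9 38.6]
-68 12 60.0 -1.3 [-1.6 -1.3 10.2 19.3 39.9]
-68 10 56.5 -1.8 [-2.4 -1.8 11.7 17.7 41.3]
-68 8 53.5 -2.2 [-2.6 -2.2 12.8 16.4 42.9]
-66 20 74.5 2.6 [ 2.1  3.8  2.6 25.5 34.2]
-66 18 72.0 2.9 [ 2.3  2.9  3.3 25.2 35.2]
-66 16 68.5 2
[... 401 characters left out ...]
 5.4 23.3 36.8]
-64 10 60.5 2.2 [ 1.6  2.2  7.1 21.7 38. ]
-64 8 57.5 1.8 [ 1.4  1.8  8.3 20.4 39.5]
-62 20 73.5 1.8 [ 1.1  7.8  2.2 24.5 30.1]
-62 18 71.5 2.5 [ 1.8  6.9  2.6 24.7 31.2]
-62 16 69.5 2.9 [ 2.4  6.1  2.9 24.8 32.5]
-62 14 67.0 3.3 [ 2.6  5.4  3.7 24.4 33.6]
-62 12 65.0 4.0 [ 3.4  4.7  4.  24.3 35. ]
-62 10 62.5 4.2 [ 3.6  4.2  4.8 23.7 36.4]
-62 8 59.5 3.8 [ 3.4  3.8  6.  22.4 37.8]
-60 20 73.5 1.5 [ 1.1  9.8  1.5 24.5 28.2]
-60 18 71.0 2.0 [ 1.3  8.9  2.4 24.2 29.2]
-60 16 69.0 2.6 [ 1.9  8.1  2.8 24.3 30.4]
-60 14 67.0 3.2 [ 2.6  7.4  3.2 24.4 31.7]
-60 12 65.0 3.6 [ 3.4  6.7  3.6 24.3 33.1]
-60 10 62.5 4.3 [ 3.6  6.2  4.4 23.7 34.4]
-60 8 60.5 4.7 [ 4.4  5.8  4.7 23.4 36. ]
```

Emit:
step_arm:
  moves:
    - [[0, -0.11, 0, 0.22, -0.3, 2.2, 0], [0, -0.23, 0, 0.43, -0.6, 4.5, 0], [0, -0.35, 0, 0.65, -0.9, 6.8, 0], [0, -0.47, 0, 0.86, -1.2, 9.1, 0], [0, -0.59, 0, 1.08, -1.5, 11.4, 0]]

```text
time_s: 9.47
tcp_pos: [0.4799, -0.1458, 0.2545]
ee_rot: [[0.848, -0.003, -0.529], [0.529, -0.0, 0.848], [-0.003, -1.0, 0.002]]
wrist_force: [0.8, -0.2, -4.0]
gripper_width: 0.548
```

```bash
python3 g.py chest 0 -.10 .26 169 0 0 5 2.5
```

```text
t 9.47 tcp [ 0.4799 -0.1458  0.2545] F [ 0.8 -0.2 -4. ] w 0.548 need rows 6.7
total rot [-0.0028 -0.8211 -0.002 ] shift cm [ 9.656 -0.557 11.709]
this call: rot [-0.002 -0.611 -0.001] shift [ 7.18 -0.41  8.71] grip 0.0
[-0.0, -0.122, -0.0, 1.44, -0.08, 1.74, 0.0]
[-0.001, -0.244, -0.001, 2.87, -0.17, 3.48, 0.0]
[-0.001, -0.367, -0.001, 4.31, -0.25, 5.23, 0.0]
[-0.002, -0.489, -0.001, 5.75, -0.33, 6.97, 0.0]
[-0.002, -0.611, -0.001, 7.18, -0.41, 8.71, 0.0]
```

Emit:
step_arm:
  moves:
    - [[0, -0.122, 0, 1.4, -0.1, 1.8, 0], [0, -0.244, 0, 2.8, -0.2, 3.5, 0], [-0.001, -0.367, 0, 4.3, -0.3, 5.3, 0], [-0.001, -0.489, 0, 5.7, -0.4, 7.0, 0], [-0.002, -0.6, -0.001, 7.1, -0.5, 8.7, 0]]

```text
time_s: 9.88
tcp_pos: [0.4948, -0.0345, 0.2593]
ee_rot: [[0.401, -0.001, -0.916], [0.916, -0.001, 0.401], [-0.002, -1.0, 0.001]]
wrist_force: [0.1, -0.1, -2.3]
gripper_width: 0.549
```

```bash
python3 g.py chest 0 -.10 .26 168.9 0 0 5 2.5
```

```text
t 9.88 tcp [ 0.4948 -0.0345  0.2593] F [ 0.1 -0.1 -2.3] w 0.549 need rows 1.8
total rot [-0.0008 -0.2189 -0.0014] shift cm [ 3.794 -0.072  1.104]
this call: rot [-0.001 -0.219 -0.001] shift [ 3.79 -0.07  1.1 ] grip 0.0
[-0.0, -0.044, -0.0, 0.76, -0.01, 0.22, 0.0]
[-0.0, -0.088, -0.001, 1.52, -0.03, 0.44, 0.0]
[-0.0, -0.131, -0.001, 2.28, -0.04, 0.66, 0.0]
[-0.001, -0.175, -0.001, 3.04, -0.06, 0.88, 0.0]
[-0.001, -0.219, -0.001, 3.79, -0.07, 1.1, 0.0]
```

Emit:
step_arm:
  moves:
    - [[0, -0.06, 0, 1.0, 0, 0.3, 0], [0, -0.11, 0, 2.0, 0, 0.6, 0], [0, -0.16, 0, 2.8, 0, 0.8, 0], [0, -0.2, 0, 3.4, 0, 1.0, 0], [0, -0.219, -0.001, 3.8, 0, 1.1, 0]]

```text
time_s: 10.3
tcp_pos: [0.5003, 0.0042, 0.2591]
ee_rot: [[0.196, -0.001, -0.981], [0.981, -0.0, 0.196], [-0.001, -1.0, 0.001]]
wrist_force: [0.4, -0.5, -1.9]
gripper_width: 0.552
```

```bash
python3 g.py chest 0 -.10 .26 168.9 0 0 5 2.5|head -2
python3 - <<'E'
from station import optics,r
import cv2,numpy as np
i=optics.capture("side")["image"][:,:,::-1]
cv2.imwrite("pics/side3f.png",i)
cv2.imwrite("pics/side3.png",cv2.resize(i[140:320,230:390],None,fx=4.4,fy=3.3,interpolation=cv2.INTER_CUBIC))
print(r.sense()["joints"].round(1))
E
```

```text
t 10.3 tcp [0.5003 0.0042 0.2591] F [ 0.4 -0.5 -1.9] w 0.552 need rows 0.0
total rot [-0.0009 -0.0036 -0.0005] shift cm [ 0.043 -0.086  0.047]
[ 19.1   8.8 -14.1  -0.  -67.1 -30.4]
```

View pics/side3.png

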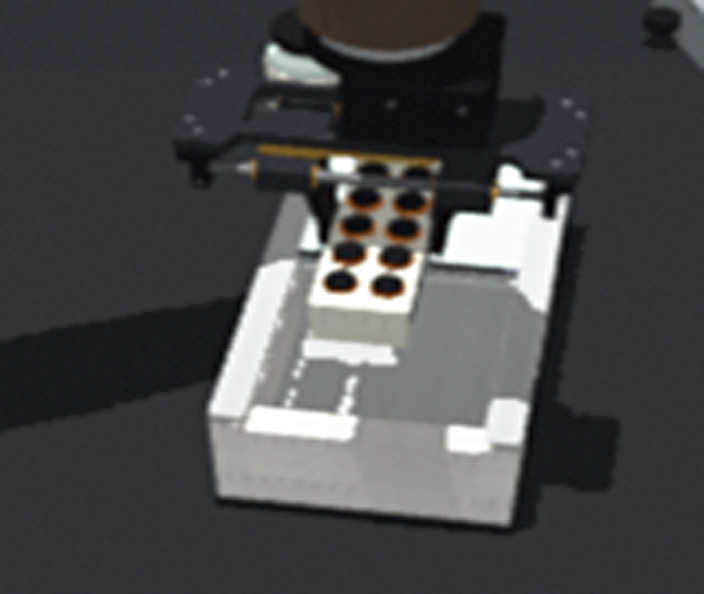

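Run:
```python
from h import *
from station import r
from scipy.optimize import least_squares
s=r.sense(); p=np.array(s["tcp_pos"]);R=np.array(s["ee_rot"])
print(p,R.round(3))
# rack frame axes in tool: u(rack toward +y chest)=tool x ; v(up)=-tool y ; lateral=tool z
def W(a,u,v,l): # a: u0 (rack centre rel tcp), h (tcp above underside), pitch, lat, yaw
    u0,h,pi,lat,yw=a
    M=Ro.from_euler("zy",[pi,yw]).as_matrix()   # about tool z pitch, about tool y yaw
    q=M@np.array([u,-v,l])+np.array([u0,h,lat]); return p+R@q
obs=[]
for k,(a,b) in enumerate([((340,280),(388,286)),((348,251),(396,257)),((356,224),(403,229)),((365,197),(410,202))]):
    u=-.0622+.02488*k   # cap pitch measured ~24.9mm
    obs+=[(a,u,.045,.0125),(b,u,.045,-.0125)]
obs+=[((309,303),-.08,.038,.024),((415,318),-.08,.038,-.024),((311,340),-.08,0,.024),((404,349),-.08,0,-.024)]
def res(a):
    o=[]
    for uv,u,v,l in obs:
        px=np.array([(uv[0]+.5)/4.4-.5+230,(uv[1]+.5)/3.3-.5+140]); o.append(proj("side",W(a,u,v,l))[0]-px)
    o.append((np.array([a[0]/.004,(a[1]-.027)/.002])) )
    return np.array(o).ravel()
q=least_squares(res,[0,.027,0,0,0],x_scale=[.01,.01,.05,.01,.05],loss="soft_l1")
print("u0 h pitch(deg) lat yaw",q.x[:2].round(4),np.degrees(q.x[2]).round(2),q.x[3].round(4),np.degrees(q.x[4]).round(2)); print(res(q.x).reshape(-1,2).round(2))
```

```text
[0.50061861 0.0044612  0.25928101] [[ 0.196 -0.    -0.981]
 [ 0.981  0.     0.196]
 [-0.    -1.     0.   ]]
u0 h pitch(deg) lat yaw [-0.0021  0.0279] -1.88 -0.0002 -0.05
[[-0.41  0.08]
 [ 0.38 -0.27]
 [-0.24  0.07]
 [ 0.38 -0.33]
 [-0.12 -0.28]
 [ 0.55 -0.41]
 [-0.3  -0.38]
 [ 0.66 -0.54]
 [-0.17  1.  ]
 [-1.67 -0.69]
 [-0.15  0.8 ]
 [ 0.62  0.88]
 [-0.51  0.45]]
```

```bash
cat > k.py <<'E'
import sys
from h import *
# k.py y z theta [vmax] [n] [dpitch]: rack centre underside in chest mm, tilt deg
y,z,t=[float(v) for v in sys.argv[1:4]]; vm=float(sys.argv[4]) if len(sys.argv)>4 else 1.5; n=int(sys.argv[5]) if len(sys.argv)>5 else 5
U,V=1.5,27.5; a=np.radians(t)
P=ch((0,(y+np.cos(a)*U+np.sin(a)*V)/1e3,(z-np.sin(a)*U+np.cos(a)*V)/1e3))
rows(P,Rdown(168.87,t),0,n,vm,5.0)
from station import r
s=r.sense();R=np.array(s["ee_rot"]);d=np.array(s["tcp_pos"])-np.array([C[0],C[1],0]);c,sn=np.cos(C[2]),np.sin(C[2])
yc=-sn*d[0]+c*d[1];ex=np.array([-sn,c,0]);th=np.arctan2(-R[:,1]@ex,-R[2,1])
print("now rack y,z,th: %.1f %.1f %.1f  x %.1f"%(yc*1e3-np.cos(th)*U-np.sin(th)*V,d[2]*1e3+np.sin(th)*U-np.cos(th)*V,np.degrees(th),(c*d[0]+sn*d[1])*1e3))
E
python3 k.py -106 160 29 3
```

```text
t 10.35 tcp [0.5006 0.0045 0.2593] F [ 0.6  0.8 -3.7] w 0.548 need rows 5.8
total rot [-0.0011 -0.0028  0.5061] shift cm [0.872 7.596 0.075]
this call: rot [-0.001 -0.002  0.436] shift [0.75 6.55 0.06] grip 0
[-0.0, -0.0, 0.087, 0.15, 1.31, 0.01, 0]
[-0.0, -0.001, 0.175, 0.3, 2.62, 0.03, 0]
[-0.001, -0.001, 0.262, 0.45, 3.93, 0.04, 0]
[-0.001, -0.002, 0.349, 0.6, 5.24, 0.05, 0]
[-0.001, -0.002, 0.436, 0.75, 6.55, 0.06, 0]
now rack y,z,th: -101.6 231.8 0.0  x 0.7
```

Emit:
step_arm:
  moves:
    - [[0, 0, 0.07, 0.1, 1.0, 0.01, 0], [0, 0, 0.16, 0.25, 2.3, 0.03, 0], [0, -0.001, 0.25, 0.4, 3.6, 0.04, 0], [0, -0.002, 0.34, 0.55, 4.9, 0.05, 0], [0, -0.002, 0.42, 0.7, 6.0, 0.06, 0]]

```text
time_s: 10.77
tcp_pos: [0.5017, 0.0106, 0.1992]
ee_rot: [[0.18, -0.08, -0.981], [0.894, -0.403, 0.196], [-0.411, -0.912, -0.001]]
wrist_force: [-0.4, 0.2, -2.6]
gripper_width: 0.55
```

```bash
python3 k.py -106 150 29 3
```

```text
t 10.77 tcp [0.5017 0.0106 0.1992] F [-0.4  0.2 -2.6] w 0.55 need rows 0.9
total rot [-0.0004 -0.0038  0.0825] shift cm [1.291 2.256 0.068]
this call: rot [-0.    -0.004  0.082] shift [1.29 2.26 0.07] grip 0
[-0.0, -0.001, 0.016, 0.26, 0.45, 0.01, 0]
[-0.0, -0.002, 0.033, 0.52, 0.9, 0.03, 0]
[-0.0, -0.002, 0.049, 0.77, 1.35, 0.04, 0]
[-0.0, -0.003, 0.066, 1.03, 1.8, 0.05, 0]
[-0.0, -0.004, 0.082, 1.29, 2.26, 0.07, 0]
now rack y,z,th: -106.5 174.7 24.3  x 0.6
```

Emit:
step_arm:
  moves:
    - [[0, -0.001, 0.016, 0.26, 0.45, 0.01, 0], [0, -0.002, 0.033, 0.52, 0.9, 0.03, 0], [0, -0.002, 0.05, 0.77, 1.35, 0.04, 0], [0, -0.003, 0.068, 1.03, 1.8, 0.05, 0], [0, -0.004, 0.082, 1.29, 2.26, 0.07, 0]]

```text
time_s: 11.18
tcp_pos: [0.5022, 0.0131, 0.1743]
ee_rot: [[0.17, -0.092, -0.981], [0.86, -0.472, 0.193], [-0.481, -0.877, -0.001]]
wrist_force: [0.2, 1.2, -3.1]
gripper_width: 0.548
```

```bash
python3 k.py -106 99 29 3;  python3 - <<'E'
from station import optics,r
import cv2,numpy as np
i=optics.capture("side")["image"][:,:,::-1]
cv2.imwrite("pics/side4.png",cv2.resize(i[160:310,260:380],None,fx=5,fy=4,interpolation=cv2.INTER_CUBIC))
E
```

```text
t 11.18 tcp [0.5022 0.0131 0.1743] F [ 0.2  1.2 -3.1] w 0.548 need rows 1.7
total rot [ 0.0003 -0.0005  0.0047] shift cm [2.491 4.562 0.064]
this call: rot [ 0.    -0.     0.005] shift [2.49 4.56 0.06] grip 0
[0.0, -0.0, 0.001, 0.5, 0.91, 0.01, 0]
[0.0, -0.0, 0.002, 1.0, 1.82, 0.03, 0]
[0.0, -0.0, 0.003, 1.49, 2.74, 0.04, 0]
[0.0, -0.0, 0.004, 1.99, 3.65, 0.05, 0]
[0.0, -0.0, 0.005, 2.49, 4.56, 0.06, 0]
now rack y,z,th: -105.8 150.9 28.7  x 0.6
```

View pics/side4.png

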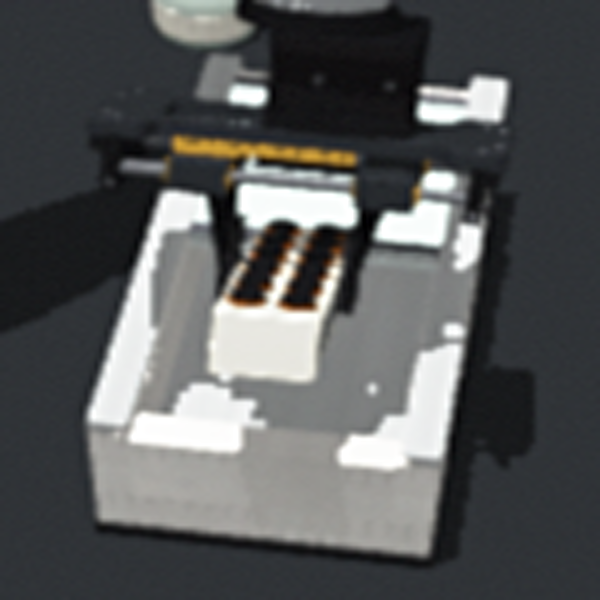

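```bash
cat > chk.py <<'E'
from h import *
from station import r
s=r.sense(); p=np.array(s["tcp_pos"]);R=np.array(s["ee_rot"])
def W(u,v,l,pi,u0=-.0015,h=.0275):
    q=Ro.from_euler("z",pi,degrees=True).as_matrix()@np.array([u-0,-v+h,l]); return p+R@(q+np.array([u0,0,0]))
import sys,json
E
python3 - <<'E'
from chk import *
for pi in(-4,-2,0,2):
    o=[]
    for v,l in((.038,.024),(.038,-.024),(0,.024),(0,-.024)):
        a=proj("side",W(-.08,v,l,pi))[0]; o.append([round((a[0]-260+.5)*5-.5),round((a[1]-160+.5)*4-.5)])
    print(pi,o)
E
```

```text
-4 [[210, 320], [318, 331], [205, 381], [311, 391]]
-2 [[211, 315], [318, 326], [205, 377], [311, 388]]
0 [[211, 310], [319, 321], [205, 373], [311, 384]]
2 [[212, 305], [319, 316], [206, 369], [312, 380]]
```

```bash
cat > m.py <<'E'
# m.py "y,z,t" x5 : rows for waypoints (rack pose, chest mm/deg), relative to measured pose
import sys
from h import *
from station import r
U,V=1.5,27.5
s=r.sense();p0=np.array(s["tcp_pos"]);R0=np.array(s["ee_rot"])
d=p0-np.array([C[0],C[1],0]);c,sn=np.cos(C[2]),np.sin(C[2]);yc=-sn*d[0]+c*d[1];ex=np.array([-sn,c,0]);th=np.arctan2(-R0[:,1]@ex,-R0[2,1])
print("t %.2f F %s w %.3f now rack y,z,th: %.1f %.1f %.1f  x %.1f"%(s["time_s"],np.round(s["wrist_force"],1),s["gripper_width"],yc*1e3-np.cos(th)*U-np.sin(th)*V,d[2]*1e3+np.sin(th)*U-np.cos(th)*V,np.degrees(th),(c*d[0]+sn*d[1])*1e3))
for w in sys.argv[1:]:
    y,z,t=map(float,w.split(",")); a=np.radians(t)
    P=ch((0,(y+np.cos(a)*U+np.sin(a)*V)/1e3,(z-np.sin(a)*U+np.cos(a)*V)/1e3)); R=Rdown(168.87,t)
    print([*(Ro.from_matrix(R0.T@R).as_rotvec()).round(3).tolist(),*(R0.T@(P-p0)*100).round(2).tolist(),0])
E
python3 m.py -106,141,29 -106,130,29 -106,119,29 -106,109,29 -106,101,29
```

```text
t 11.23 F [-0.7 -0.6 -3.6] w 0.548 now rack y,z,th: -106.0 149.6 28.8  x -0.0
[-0.001, 0.001, 0.003, 0.42, 0.75, -0.0, 0]
[-0.001, 0.001, 0.003, 0.95, 1.72, -0.0, 0]
[-0.001, 0.001, 0.003, 1.48, 2.68, -0.01, 0]
[-0.001, 0.001, 0.003, 1.96, 3.56, -0.01, 0]
[-0.001, 0.001, 0.003, 2.35, 4.26, -0.01, 0]
```

Emit:
step_arm:
  moves:
    - [[0, 0.001, 0.003, 0.42, 0.75, 0, 0], [0, 0.001, 0.003, 0.95, 1.72, 0, 0], [0, 0.001, 0.003, 1.48, 2.68, 0, 0], [0, 0.001, 0.003, 1.96, 3.56, 0, 0], [0, 0.001, 0.003, 2.35, 4.26, -0.01, 0]]

```text
time_s: 11.65
tcp_pos: [0.5016, 0.0131, 0.1243]
ee_rot: [[0.169, -0.095, -0.981], [0.859, -0.475, 0.194], [-0.484, -0.875, 0.001]]
wrist_force: [0.4, 0.2, -2.5]
gripper_width: 0.546
```

```bash
python3 m.py -102,97,29.5 -98,95,30 -94,93.5,30.5 -90,91.5,30 -86,89,29
```

```text
t 11.65 F [ 0.4  0.2 -2.5] w 0.546 now rack y,z,th: -106.0 101.0 28.9  x 0.0
[-0.001, 0.0, 0.01, 0.57, 0.16, 0.0, 0]
[-0.001, 0.0, 0.018, 1.04, 0.14, 0.0, 0]
[-0.001, 0.0, 0.027, 1.49, 0.08, 0.0, 0]
[-0.001, 0.0, 0.018, 1.91, 0.06, 0.0, 0]
[-0.001, 0.0, 0.001, 2.33, 0.08, 0.0, 0]
```

Run:
```python
from plan import *
for w in [(-102,97,29.5),(-98,95,30),(-94,93.5,30.5),(-90,91.5,30),(-86,88.5,28.5),(-82,85.5,26.5),(-79,83,25),(-76,81,24),(-73,79,22.7),(-70,77,21.2),(-68,75.5,20),(-66,73,18.5),(-64,69.8,16),(-63,67.5,14),(-62,65,12),(-61,62.5,10),(-60,60,8),(-59,57,5),(-58,54,2),(-58,51,0)]: print(w,np.round(clear(*w),1))
```

```text
(-102, 97, 29.5) [12.6 16.  12.2 36.4 44.3]
(-98, 95, 30) [10.  16.6  9.6 33.7 47.6]
(-94, 93.5, 30.5) [ 7.9 17.7  8.4 31.6 51.2]
(-90, 91.5, 30) [ 6.5 17.5  7.5 30.2 52.5]
(-86, 88.5, 28.5) [ 5.3 15.4  6.4 29.2 49.2]
(-82, 85.5, 26.5) [ 4.8 12.4  5.  28.7 46.4]
(-79, 83, 25) [ 4.2  9.8  4.4 28.1 44.3]
(-76, 81, 24) [ 3.5  8.   4.  27.3 41.8]
(-73, 79, 22.7) [ 3.1  5.6  3.4 26.9 39.6]
(-70, 77, 21.2) [ 3.1  2.9  2.7 26.6 37.7]
(-68, 75.5, 20) [ 3.1  1.8  2.4 26.5 36.4]
(-66, 73, 18.5) [ 2.6  3.1  2.8 25.7 35.1]
(-64, 69.8, 16) [ 2.7  4.1  3.2 25.1 34.5]
(-63, 67.5, 14) [ 3.1  4.4  3.5 24.9 34.7]
(-62, 65, 12) [ 3.4  4.7  4.  24.3 35. ]
(-61, 62.5, 10) [ 3.6  5.2  4.6 23.7 35.4]
(-60, 60, 8) [ 3.9  5.8  5.2 22.9 35.9]
(-59, 57, 5) [ 5.   6.3  5.5 22.4 37.4]
(-58, 54, 2) [ 6.2  7.   5.8 21.6 39.1]
(-58, 51, 0) [ 6.  7.  7. 20. 41.]
```

Emit:
step_arm:
  moves:
    - [[0, 0, 0.01, 0.57, 0.16, 0, 0], [0, 0, 0.018, 1.04, 0.14, 0, 0], [0, 0, 0.027, 1.49, 0.08, 0, 0], [0, 0, 0.018, 1.91, 0.06, 0, 0], [0, 0, 0.001, 2.33, 0.08, 0, 0]]

```text
time_s: 12.07
tcp_pos: [0.5063, 0.0342, 0.1133]
ee_rot: [[0.168, -0.093, -0.981], [0.859, -0.475, 0.192], [-0.484, -0.875, 0.0]]
wrist_force: [-0.3, -0.5, -3.4]
gripper_width: 0.547
```

```bash
python3 m.py -84,87,27.5 -82,85.5,26.5 -79,83,25 -76,81,24 -76,81,24;  python3 - <<'E'
from station import optics,r
import cv2,numpy as np
i=optics.capture("side")["image"][:,:,::-1]
cv2.imwrite("pics/side5.png",cv2.resize(i[160:310,260:380],None,fx=5,fy=4,interpolation=cv2.INTER_CUBIC))
E
```

```text
t 12.07 F [-0.3 -0.5 -3.4] w 0.547 now rack y,z,th: -84.4 89.9 28.9  x 0.5
[0.0, 0.001, -0.025, 0.11, 0.23, 0.05, 0]
[0.0, 0.001, -0.042, 0.31, 0.27, 0.05, 0]
[0.0, 0.001, -0.068, 0.62, 0.34, 0.05, 0]
[0.0, 0.001, -0.086, 0.93, 0.37, 0.05, 0]
[0.0, 0.001, -0.086, 0.93, 0.37, 0.05, 0]
```

View pics/side5.png

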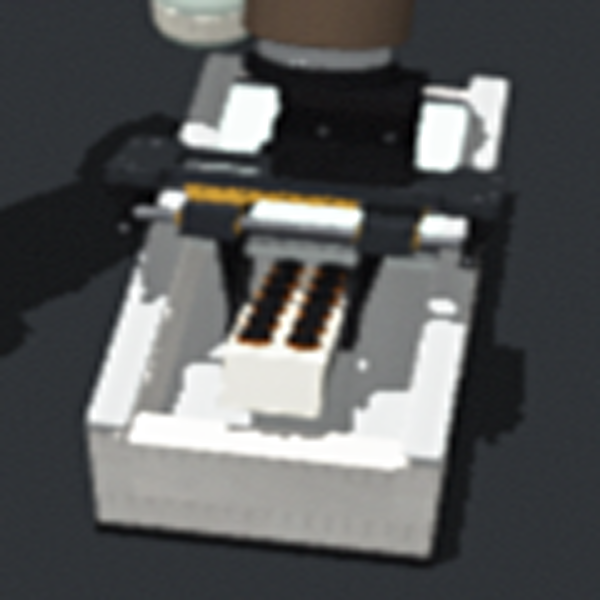

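The low end is going under the pane and the near end is clear of the end wall at (270,415). There's no contact force. Continuing.

Emit:
step_arm:
  moves:
    - [[0, 0, -0.02, 0.11, 0.2, 0.03, 0], [0, 0.001, -0.042, 0.31, 0.27, 0.05, 0], [0, 0.001, -0.068, 0.62, 0.34, 0.05, 0], [0, 0.001, -0.086, 0.93, 0.37, 0.05, 0], [0, 0.001, -0.086, 0.93, 0.37, 0.05, 0]]

```text
time_s: 12.53
tcp_pos: [0.5065, 0.0392, 0.106]
ee_rot: [[0.178, -0.079, -0.981], [0.896, -0.398, 0.195], [-0.406, -0.914, -0.001]]
wrist_force: [-0.1, -0.3, -3.2]
gripper_width: 0.547
```

```bash
python3 m.py -74,79.5,23.2 -72,78,22.3 -70,77,21.6 -68,75.2,20.4 -66.5,73.5,19
```

```text
t 12.53 F [-0.1 -0.3 -3.2] w 0.547 now rack y,z,th: -77.4 81.5 24.0  x -0.2
[-0.0, -0.002, -0.013, 0.35, 0.04, -0.02, 0]
[-0.0, -0.002, -0.029, 0.55, 0.09, -0.02, 0]
[-0.0, -0.002, -0.041, 0.74, 0.1, -0.02, 0]
[-0.0, -0.002, -0.062, 0.94, 0.19, -0.02, 0]
[-0.0, -0.002, -0.087, 1.08, 0.28, -0.02, 0]
```

Emit:
step_arm:
  moves:
    - [[0, -0.001, -0.013, 0.32, 0.04, -0.01, 0], [0, -0.002, -0.029, 0.55, 0.09, -0.02, 0], [0, -0.002, -0.041, 0.74, 0.1, -0.02, 0], [0, -0.002, -0.062, 0.94, 0.19, -0.02, 0], [0, -0.002, -0.087, 1.08, 0.28, -0.02, 0]]

```text
time_s: 12.95
tcp_pos: [0.5084, 0.0483, 0.0984]
ee_rot: [[0.181, -0.063, -0.981], [0.928, -0.319, 0.192], [-0.325, -0.946, 0.001]]
wrist_force: [-0.3, -0.4, -2.5]
gripper_width: 0.546
```

```bash
python3 m.py -65.5,72.3,18 -64.5,70.6,16.7 -64,69,15.2 -63,67,13.6 -62.3,65.6,12.4
```

```text
t 12.95 F [-0.3 -0.4 -2.5] w 0.546 now rack y,z,th: -66.0 72.9 19.0  x -0.1
[-0.001, 0.002, -0.017, 0.02, 0.04, -0.01, 0]
[-0.001, 0.002, -0.04, 0.11, 0.17, -0.01, 0]
[-0.001, 0.002, -0.066, 0.13, 0.3, -0.01, 0]
[-0.001, 0.002, -0.094, 0.22, 0.46, -0.01, 0]
[-0.001, 0.002, -0.115, 0.27, 0.57, -0.01, 0]
```

Emit:
step_arm:
  moves:
    - [[0, 0.001, -0.017, 0.02, 0.05, -0.01, 0], [0, 0.002, -0.04, 0.11, 0.17, -0.01, 0], [0, 0.002, -0.066, 0.14, 0.3, -0.01, 0], [0, 0.002, -0.094, 0.22, 0.46, -0.01, 0], [0, 0.002, -0.115, 0.27, 0.57, -0.01, 0]]

```text
time_s: 13.37
tcp_pos: [0.5084, 0.0483, 0.0924]
ee_rot: [[0.19, -0.042, -0.981], [0.958, -0.21, 0.195], [-0.214, -0.977, 0.0]]
wrist_force: [0.2, 0.2, -3.4]
gripper_width: 0.551
```

```bash
python3 m.py -61.7,64,11 -61,62.2,9.5 -60.3,60.5,8 -59.7,58.8,6.5 -59,57,5
```

```text
t 13.37 F [ 0.2  0.2 -3.4] w 0.551 now rack y,z,th: -62.9 65.9 12.4  x -0.1
[-0.001, -0.002, -0.024, 0.1, 0.15, -0.01, 0]
[-0.001, -0.002, -0.05, 0.13, 0.31, -0.01, 0]
[-0.001, -0.002, -0.076, 0.16, 0.46, -0.01, 0]
[-0.001, -0.002, -0.102, 0.19, 0.62, -0.01, 0]
[-0.001, -0.002, -0.128, 0.22, 0.78, -0.01, 0]
```

Emit:
step_arm:
  moves:
    - [[0, -0.001, -0.024, 0.08, 0.15, -0.01, 0], [0, -0.002, -0.05, 0.13, 0.31, -0.01, 0], [0, -0.002, -0.076, 0.16, 0.46, -0.01, 0], [0, -0.002, -0.102, 0.19, 0.62, -0.01, 0], [0, -0.002, -0.128, 0.22, 0.78, -0.01, 0]]

```text
time_s: 13.78
tcp_pos: [0.5087, 0.0489, 0.0843]
ee_rot: [[0.191, -0.017, -0.981], [0.978, -0.086, 0.192], [-0.088, -0.996, 0.001]]
wrist_force: [-0.1, 0.4, -2.9]
gripper_width: 0.551
```

```bash
python3 m.py -58.5,55.5,3.5 -58,54,2 -58,52.5,1 -58,51,0 -58,50,0
```

```text
t 13.78 F [-0.1  0.4 -2.9] w 0.551 now rack y,z,th: -58.8 57.0 5.0  x 0.1
[-0.0, 0.001, -0.027, -0.03, 0.15, 0.01, 0]
[-0.0, 0.001, -0.053, -0.03, 0.29, 0.01, 0]
[-0.0, 0.001, -0.071, -0.07, 0.44, 0.01, 0]
[-0.0, 0.001, -0.088, -0.1, 0.59, 0.01, 0]
[-0.0, 0.001, -0.088, -0.1, 0.69, 0.01, 0]
```

Emit:
step_arm:
  moves:
    - [[0, 0.001, -0.027, -0.03, 0.15, 0.01, 0], [0, 0.001, -0.053, -0.03, 0.29, 0.01, 0], [0, 0.001, -0.071, -0.07, 0.44, 0.01, 0], [0, 0.001, -0.088, -0.1, 0.59, 0.01, 0], [0, 0.001, -0.088, -0.1, 0.69, 0.01, 0]]

```text
time_s: 14.2
tcp_pos: [0.5082, 0.0469, 0.0775]
ee_rot: [[0.194, -0.001, -0.981], [0.981, -0.001, 0.194], [-0.001, -1.0, 0.001]]
wrist_force: [-0.1, 0.6, -3.2]
gripper_width: 0.549
```

```bash
python3 m.py -58,48.5,0 -58,47,0 -58,46,0 -58,45,0 -58,44.5,0;  python3 - <<'E'
from station import optics,r
import cv2,numpy as np
i=optics.capture("side")["image"][:,:,::-1]
cv2.imwrite("pics/side6.png",cv2.resize(i[160:310,260:380],None,fx=5,fy=4,interpolation=cv2.INTER_CUBIC))
E
```

```text
t 14.20 F [-0.1  0.6 -3.2] w 0.549 now rack y,z,th: -58.5 50.0 0.1  x -0.0
[-0.001, -0.001, -0.001, 0.05, 0.15, -0.0, 0]
[-0.001, -0.001, -0.001, 0.05, 0.3, -0.0, 0]
[-0.001, -0.001, -0.001, 0.05, 0.4, -0.0, 0]
[-0.001, -0.001, -0.001, 0.05, 0.5, -0.0, 0]
[-0.001, -0.001, -0.001, 0.05, 0.55, -0.0, 0]
```

View pics/side6.png

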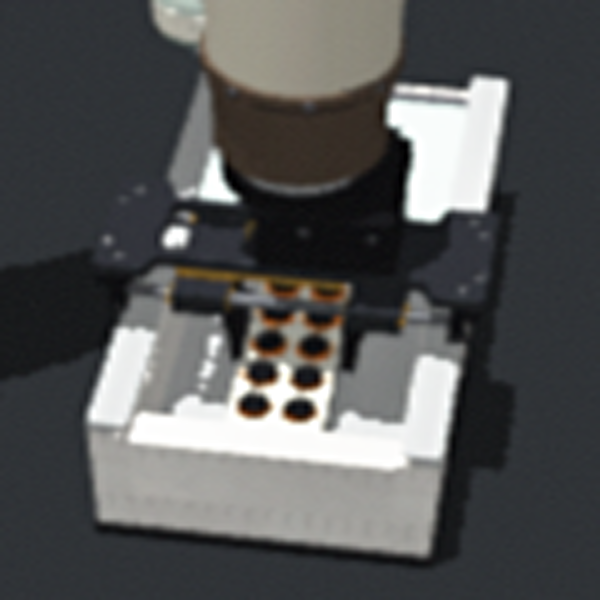

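The rack is inside and level, with no wall contact. I'll lower it the last 5 mm.

Emit:
step_arm:
  moves:
    - [[0, 0, 0, 0.03, 0.15, 0, 0], [0, 0, 0, 0.04, 0.3, 0, 0], [0, 0, 0, 0.04, 0.4, 0, 0], [0, 0, 0, 0.04, 0.48, 0, 0], [0, 0, 0, 0.04, 0.55, 0, 0]]

```text
time_s: 14.67
tcp_pos: [0.5083, 0.0479, 0.072]
ee_rot: [[0.193, -0.001, -0.981], [0.981, -0.002, 0.193], [-0.002, -1.0, 0.001]]
wrist_force: [-1.7, 0.6, 4.4]
gripper_width: 0.549
```

```bash
python3 m.py -58,44,0
```

```text
t 14.67 F [-1.7  0.6  4.4] w 0.549 now rack y,z,th: -57.5 44.5 0.1  x -0.1
[-0.001, 0.0, -0.002, -0.05, 0.05, -0.01, 0]
```

Contact: the wrist force went from −3.2 to +4.4 N. I'll open only to 72 %, since the side walls are close.

Emit:
step_arm:
  moves:
    - [[0, 0, 0, 0, 0.03, 0, 0], [0, 0, 0, 0, 0.03, 0, 0], [0, 0, 0, 0, 0.03, 0, 58], [0, 0, 0, 0, 0.03, 0, 66], [0, 0, 0, 0, 0.03, 0, 72]]

```text
time_s: 15.08
tcp_pos: [0.509, 0.048, 0.0722]
ee_rot: [[0.193, 0.001, -0.981], [0.981, -0.002, 0.193], [-0.001, -1.0, -0.001]]
wrist_force: [0.4, -0.1, 0.1]
gripper_width: 0.655
```

Emit:
step_arm:
  moves:
    - [[0, 0, 0, 0, 0, 0, 72], [0, 0, 0, 0, 0, 0, 72], [0, 0, 0, 0, 0, 0, 72], [0, 0, 0, 0, -0.5, 0, 72], [0, 0, 0, 0, -1.5, 0, 72]]

```text
time_s: 15.5
tcp_pos: [0.5076, 0.0475, 0.0863]
ee_rot: [[0.193, -0.004, -0.981], [0.981, -0.003, 0.193], [-0.003, -1.0, 0.003]]
wrist_force: [-0.1, -0.3, -0.6]
gripper_width: 0.717
```

Emit:
step_arm:
  moves:
    - [[0, 0, 0, 0, -2.5, 0, 72], [0, 0, 0, 0, -5.5, 0, 72], [0, 0, 0, 0, -9.0, 0, 72], [0, 0, 0, 0, -12.5, 0, 72], [0, 0, 0, 0, -15.5, 0, 72]]

```text
time_s: 15.92
tcp_pos: [0.5088, 0.048, 0.2456]
ee_rot: [[0.193, 0.003, -0.981], [0.981, -0.001, 0.193], [-0.001, -1.0, -0.003]]
wrist_force: [0.5, 0.5, -0.4]
gripper_width: 0.719
```

```bash
python3 g.py chest 0 .073 .22 78.9 0 72 5 3;  python3 - <<'E'
from station import optics,r
import cv2,numpy as np
i=optics.capture("side")["image"][:,:,::-1]
cv2.imwrite("pics/side7.png",cv2.resize(i[160:310,260:380],None,fx=5,fy=4,interpolation=cv2.INTER_CUBIC))
E
```

```text
t 15.92 tcp [0.5088 0.048  0.2456] F [ 0.5  0.5 -0.4] w 0.719 need rows 12.9
total rot [0.0026 1.5705 0.0016] shift cm [12.879  2.551  0.043]
this call: rot [0.001 0.611 0.001] shift [5.01 0.99 0.02] grip 72.0
[0.0, 0.122, 0.0, 1.0, 0.2, 0.0, 72.0]
[0.0, 0.244, 0.0, 2.0, 0.4, 0.01, 72.0]
[0.001, 0.367, 0.0, 3.01, 0.6, 0.01, 72.0]
[0.001, 0.489, 0.001, 4.01, 0.79, 0.01, 72.0]
[0.001, 0.611, 0.001, 5.01, 0.99, 0.02, 72.0]
```

View pics/side7.png

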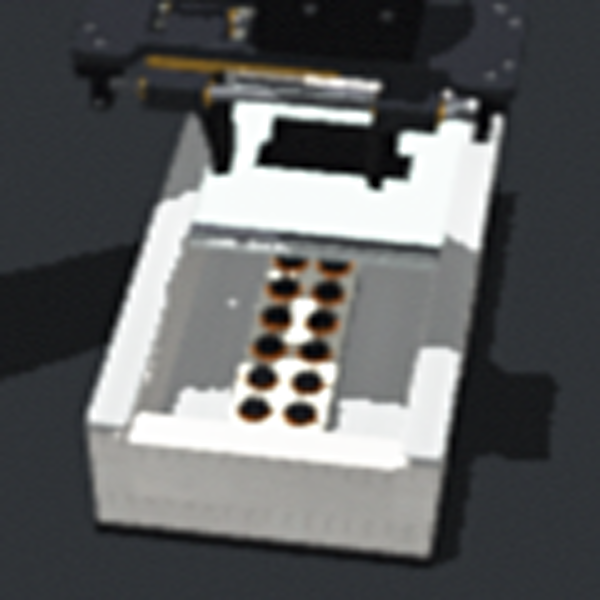

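The rack sits inside with its caps up, the front caps at (255,409) and (302,413). Now a flatness check and back to the bar.

Run:
```python
from h import *
pts=[(255,409),(302,413),(262,377),(307,381),(270,346),(314,350),(278,316),(321,320),(285,288),(328,292)]
px=np.array([((a+.5)/5-.5+260,(b+.5)/4-.5+160) for a,b in pts])
w=onz("side",px,.090); d=w[:,:2]-np.array(C[:2]);c,s=np.cos(C[2]),np.sin(C[2])
q=np.c_[c*d[:,0]+s*d[:,1],-s*d[:,0]+c*d[:,1]]*1e3
print(q.round(1)); print("pitch",np.diff(q[::2,1]).round(1))
```

```text
[[ -10.3 -124.3]
 [  13.1 -123.6]
 [ -11.   -99. ]
 [  11.8  -98.5]
 [ -11.   -73.6]
 [  11.6  -73.2]
 [ -10.9  -48.4]
 [  11.5  -48.1]
 [ -11.1  -24.2]
 [  11.6  -24. ]]
pitch [25.3 25.4 25.2 24.2]
```

Emit:
step_arm:
  moves:
    - [[0, 0.122, 0, 1.0, 0.2, 0, 72], [0, 0.244, 0, 2.0, 0.4, 0, 72], [0, 0.367, 0, 3.0, 0.4, 0, 72], [0, 0.489, 0, 4.0, 0.4, 0, 72], [0, 0.611, 0, 5.0, 0.4, 0, 72]]

```text
time_s: 16.38
tcp_pos: [0.5182, 0.0975, 0.2385]
ee_rot: [[0.725, 0.0, -0.688], [0.688, -0.001, 0.725], [-0.001, -1.0, -0.001]]
wrist_force: [0.3, -0.8, 0.1]
gripper_width: 0.72
```

```bash
python3 g.py chest 0 .073 .22 78.9 0 72 5 3
```

```text
t 16.38 tcp [0.5182 0.0975 0.2385] F [ 0.3 -0.8  0.1] w 0.72 need rows 7.8
total rot [ 1.500e-03  9.531e-01 -4.000e-04] shift cm [6.392 1.841 4.538]
this call: rot [ 0.001  0.611 -0.   ] shift [4.1  1.18 2.91] grip 72.0
[0.0, 0.122, -0.0, 0.82, 0.24, 0.58, 72.0]
[0.0, 0.244, -0.0, 1.64, 0.47, 1.16, 72.0]
[0.001, 0.367, -0.0, 2.46, 0.71, 1.75, 72.0]
[0.001, 0.489, -0.0, 3.28, 0.94, 2.33, 72.0]
[0.001, 0.611, -0.0, 4.1, 1.18, 2.91, 72.0]
```

Emit:
step_arm:
  moves:
    - [[0, 0.122, 0, 0.82, 0.2, 0.6, 72], [0, 0.244, 0, 1.64, 0.4, 1.2, 72], [0, 0.367, 0, 2.46, 0.6, 1.8, 72], [0, 0.489, 0, 3.28, 0.8, 2.3, 72], [0, 0.611, 0, 4.1, 1.0, 2.9, 72]]

```text
time_s: 16.8
tcp_pos: [0.5277, 0.1469, 0.2283]
ee_rot: [[0.989, 0.0, -0.148], [0.148, -0.001, 0.989], [-0.0, -1.0, -0.001]]
wrist_force: [1.1, 0.0, 0.5]
gripper_width: 0.722
```

```bash
python3 g.py chest 0 .073 .21 78.9 0 72 5 3
```

```text
t 16.8 tcp [0.5277 0.1469 0.2283] F [1.1 0.  0.5] w 0.722 need rows 2.8
total rot [0.0015 0.3422 0.    ] shift cm [0.956 1.826 2.646]
this call: rot [0.001 0.342 0.   ] shift [0.96 1.83 2.65] grip 72.0
[0.0, 0.068, 0.0, 0.19, 0.37, 0.53, 72.0]
[0.001, 0.137, 0.0, 0.38, 0.73, 1.06, 72.0]
[0.001, 0.205, 0.0, 0.57, 1.1, 1.59, 72.0]
[0.001, 0.274, 0.0, 0.77, 1.46, 2.12, 72.0]
[0.001, 0.342, 0.0, 0.96, 1.83, 2.65, 72.0]
```

Emit:
step_arm:
  moves:
    - [[0, 0.09, 0, 0.24, 0.4, 0.65, 72], [0, 0.18, 0, 0.5, 0.8, 1.4, 72], [0, 0.27, 0, 0.75, 1.2, 2.1, 72], [0, 0.342, 0, 0.95, 1.6, 2.6, 72], [0, 0.342, 0, 0.95, 1.6, 2.6, 60]]

```text
time_s: 17.22
tcp_pos: [0.5328, 0.1742, 0.2113]
ee_rot: [[0.982, -0.001, 0.187], [-0.187, -0.002, 0.982], [-0.001, -1.0, -0.002]]
wrist_force: [0.6, -0.8, 0.5]
gripper_width: 0.694
```

```bash
python3 g.py chest 0 .073 .1365 78.9 0 60 5 3
```

```text
t 17.22 tcp [0.5328 0.1742 0.2113] F [ 0.6 -0.8  0.5] w 0.694 need rows 2.5
total rot [ 0.0023  0.0058 -0.0011] shift cm [0.048 7.48  0.049]
this call: rot [ 0.002  0.006 -0.001] shift [0.05 7.48 0.05] grip 60.0
[0.0, 0.001, -0.0, 0.01, 1.5, 0.01, 60.0]
[0.001, 0.002, -0.0, 0.02, 2.99, 0.02, 60.0]
[0.001, 0.003, -0.001, 0.03, 4.49, 0.03, 60.0]
[0.002, 0.005, -0.001, 0.04, 5.98, 0.04, 60.0]
[0.002, 0.006, -0.001, 0.05, 7.48, 0.05, 60.0]
```

Emit:
step_arm:
  moves:
    - [[0, 0.001, 0, 0.01, 1.8, 0.01, 60], [0, 0.002, 0, 0.02, 3.8, 0.02, 60], [0, 0.003, 0, 0.03, 5.8, 0.04, 60], [0.001, 0.005, 0, 0.04, 7.2, 0.05, 60], [0.001, 0.006, 0, 0.05, 7.45, 0.05, 40]]

```text
time_s: 17.63
tcp_pos: [0.532, 0.1728, 0.135]
ee_rot: [[0.982, -0.005, 0.191], [-0.191, -0.003, 0.982], [-0.004, -1.0, -0.004]]
wrist_force: [0.2, -0.1, -0.8]
gripper_width: 0.577
```

Emit:
step_arm:
  moves:
    - [[0, 0, 0, 0, 0, 0, 0], [0, 0, 0, 0, 0, 0, 0], [0, 0, 0, 0, 0, 0, 0], [0, 0, 0, 0, 0, 0, 0], [0, 0, 0, 0, 0, 0, 0]]

```text
time_s: 18.05
tcp_pos: [0.534, 0.1741, 0.1381]
ee_rot: [[0.981, 0.001, 0.192], [-0.192, 0.0, 0.981], [0.001, -1.0, 0.0]]
wrist_force: [-0.1, -1.1, 0.1]
gripper_width: 0.229
```

Emit:
step_arm:
  moves:
    - [[0, 0, 0, 0, 0, 0, 0], [0, 0, 0, 0, 0, 0, 0], [0, 0, 0, 0, 0, 0, 0], [0, 0, 0, 0, 0, 0, 0], [0, 0, 0, 0, 0, 0, 0]]

```text
time_s: 18.47
tcp_pos: [0.5339, 0.1741, 0.1377]
ee_rot: [[0.981, 0.0, 0.192], [-0.192, -0.0, 0.981], [0.0, -1.0, -0.0]]
wrist_force: [-1.5, 0.4, 5.5]
gripper_width: 0.154
```

```bash
python3 g.py chest 0 -.077 .1365 78.9 0 0 5 3
```

```text
t 18.47 tcp [0.5339 0.1741 0.1377] F [-1.5  0.4  5.5] w 0.154 need rows 5.0
total rot [0.0003 0.0005 0.0005] shift cm [ -0.08    0.127 -14.981]
this call: rot [0. 0. 0.] shift [ -0.08   0.13 -14.98] grip 0.0
[0.0, 0.0, 0.0, -0.02, 0.03, -3.0, 0.0]
[0.0, 0.0, 0.0, -0.03, 0.05, -5.99, 0.0]
[0.0, 0.0, 0.0, -0.05, 0.08, -8.99, 0.0]
[0.0, 0.0, 0.0, -0.06, 0.1, -11.98, 0.0]
[0.0, 0.0, 0.0, -0.08, 0.13, -14.98, 0.0]
```

Emit:
step_arm:
  moves:
    - [[0, 0, 0, 0, 0, -1.8, 0], [0, 0, 0, 0, 0, -4.5, 0], [0, 0, 0, 0, 0, -7.3, 0], [0, 0, 0, 0, 0, -10.0, 0], [0, 0, 0, 0, 0, -12.2, 0]]

```text
time_s: 18.88
tcp_pos: [0.5101, 0.0535, 0.1377]
ee_rot: [[0.981, 0.001, 0.192], [-0.192, 0.0, 0.981], [0.001, -1.0, 0.001]]
wrist_force: [-0.1, 3.2, 3.6]
gripper_width: 0.157
```

Emit:
step_arm:
  moves:
    - [[0, 0, 0, 0, 0, -1.0, 0], [0, 0, 0, 0, 0, -1.9, 0], [0, 0, 0, 0, 0, -2.6, 0], [0, 0, 0, 0, 0, -2.95, 0], [0, 0, 0, 0, 0, -3.1, 0]]

```text
time_s: 19.3
tcp_pos: [0.505, 0.0273, 0.1377]
ee_rot: [[0.981, 0.003, 0.193], [-0.193, 0.006, 0.981], [0.001, -1.0, 0.006]]
wrist_force: [-5.2, 21.0, 7.2]
gripper_width: 0.157
```

```bash
python3 g.py chest 0 -.077 .1365 78.9 0 0 5 3|head -2
```

```text
t 19.3 tcp [0.505  0.0273 0.1377] F [-5.2 21.   7.2] w 0.157 need rows 0.1
total rot [-0.0062 -0.0007  0.0014] shift cm [-0.063  0.122 -0.015]
```

I feel the stop at 21 N with the bar at y ≈ −77 mm, so the door is shut. I'll relax the push, release and rise.

Emit:
step_arm:
  moves:
    - [[0, 0, 0, 0, 0, 0.15, 0], [0, 0, 0, 0, 0, 0.2, 20], [0, 0, 0, 0, 0, 0.2, 60], [0, 0, 0, 0, 0, 0.2, 60], [0, 0, 0, 0, 0, 0.2, 60]]

```text
time_s: 19.72
tcp_pos: [0.5042, 0.0254, 0.1366]
ee_rot: [[0.981, -0.002, 0.192], [-0.192, -0.002, 0.981], [-0.002, -1.0, -0.002]]
wrist_force: [-0.1, 0.3, 0.4]
gripper_width: 0.346
```

Emit:
step_arm:
  moves:
    - [[0, 0, 0, 0, 0, 0, 60], [0, 0, 0, 0, -1.0, 0, 60], [0, 0, 0, 0, -3.5, 0, 60], [0, 0, 0, 0, -6.5, 0, 60], [0, 0, 0, 0, -10.0, 0, 60]]

```text
time_s: 20.13
tcp_pos: [0.5037, 0.0253, 0.2378]
ee_rot: [[0.981, -0.004, 0.193], [-0.193, -0.002, 0.981], [-0.003, -1.0, -0.003]]
wrist_force: [0.9, 0.6, -0.3]
gripper_width: 0.591
```

Emit:
step_arm:
  moves:
    - [[0, 0, 0, 0, -3.0, 1.5, 60], [0, 0, 0, 0, -5.0, 5.0, 60], [0, 0, 0, 0, -5.0, 9.0, 60], [0, 0, 0, 0, -5.0, 13.0, 60], [0, 0, 0, 0, -5.0, 17.0, 60]]

```text
time_s: 20.55
tcp_pos: [0.5375, 0.194, 0.2888]
ee_rot: [[0.981, 0.001, 0.193], [-0.193, 0.0, 0.981], [0.001, -1.0, 0.001]]
wrist_force: [0.1, -0.9, 0.3]
gripper_width: 0.601
```

Emit:
step_arm:
  moves:
    - [[0, 0, 0, 0, 0, 3.5, 60], [0, 0, 0, 0, 0, 7.0, 60], [0, 0, 0, 0, 0, 9.0, 60], [0, 0, 0, 0, 0, 10.0, 60], [0, 0, 0, 0, 0, 10.0, 60]]

```text
time_s: 20.97
tcp_pos: [0.5566, 0.2922, 0.2865]
ee_rot: [[0.982, -0.001, 0.191], [-0.191, -0.001, 0.982], [-0.001, -1.0, -0.002]]
wrist_force: [0.7, -0.2, -0.8]
gripper_width: 0.599
```

Run:
```python
from station import optics,r
import cv2,numpy as np
i=optics.capture("side")["image"][:,:,::-1]; j=optics.capture("top")["image"][:,:,::-1]
cv2.imwrite("pics/side8.png",i); cv2.imwrite("pics/top8.png",j)
cv2.imwrite("pics/top8c.png",cv2.resize(j[190:305,205:365],None,fx=5,fy=5,interpolation=cv2.INTER_CUBIC))
```

```text
(no output)
```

View pics/side8.png

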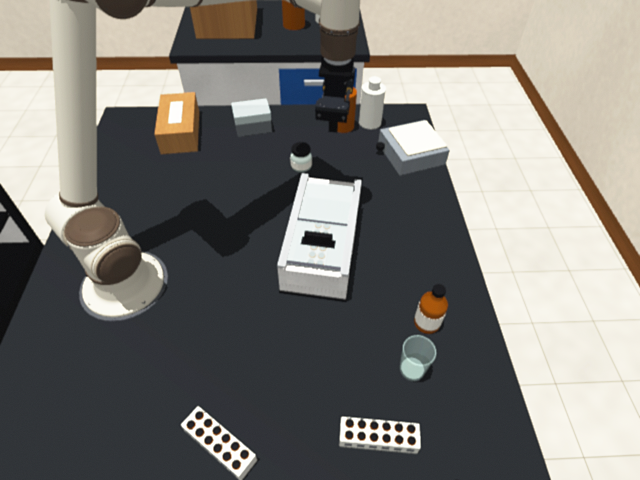

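View pics/top8c.png

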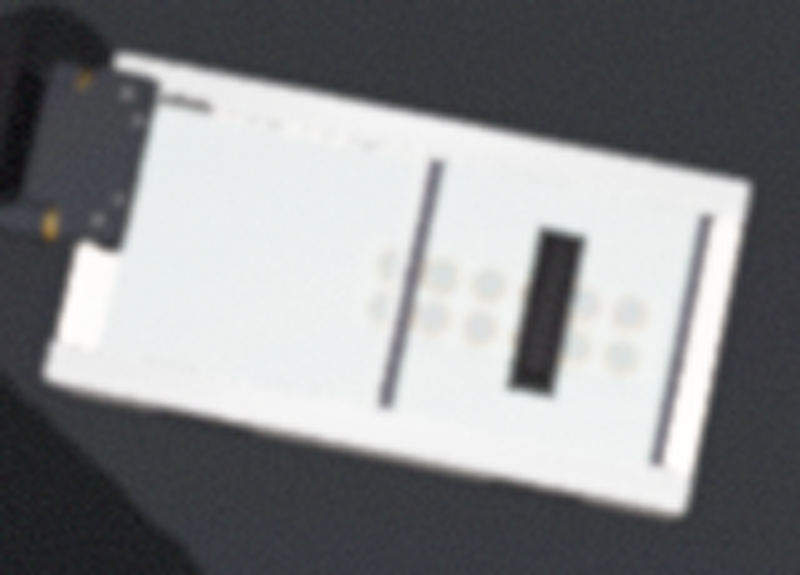

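Run:
```python
from h import *
def inv(w):
    d=w-np.array([C[0],C[1],0]);a=C[2]; return np.c_[np.cos(a)*d[:,0]+np.sin(a)*d[:,1],-np.sin(a)*d[:,0]+np.cos(a)*d[:,1],d[:,2]]
o=inv(onz("top",crop([(523,307),(547.5,311.5)],(205,190),5),.13))[:,1]*1e3; print("bar y before/after",o.round(1),"moved",np.diff(o).round(1))
import cv2
a=cv2.imread("pics/top0.png").astype(int);b=cv2.imread("pics/top8.png").astype(int);d=np.abs(a-b).max(2)
for n,(x,y) in dict(bottle=(379,157),beaker=(424,178),jar=(157,267)).items(): print(n,"max diff",d[y-20:y+20,x-20:x+20].max(),(d[y-20:y+20,x-20:x+20]>40).sum())
from station import r; s=r.sense(); print(s["time_s"],s["wrist_force"].round(1),s["joint_velocities"].round(1))
```

```text
bar y before/after [-66.  -78.6] moved [-12.6]
bottle max diff 17 0
beaker max diff 8 0
jar max diff 141 86
21.0667 [-0.3  0.4  0.2] [-0.9 -1.  -0.7  0.1  0.1 -0.1]
```

Run:
```python
import cv2,numpy as np
c=[cv2.resize(cv2.imread(f"pics/{n}.png")[y-25:y+25,x-25:x+25],(300,300)) for n,x,y in(("side0",301,157),("side8",301,157))]
c2=[cv2.resize(cv2.imread(f"pics/{n}.png")[242:292,132:182],(300,300)) for n in("top0","top8")]
cv2.imwrite("pics/jar.png",np.vstack([np.hstack(c),np.hstack(c2)]))
```

```text
(no output)
```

View pics/jar.png

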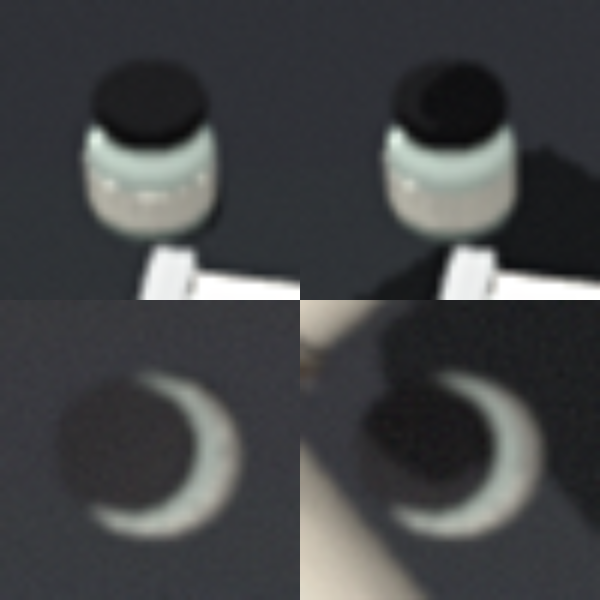

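The jar hasn't moved; the difference is only the arm's shadow. The door is shut and the arm is clear, so I'm handing in.

```bash
python3 -c "
from station import r
print(r.finish_job()); print(r.sense()['time_s'])"
```

```text
the job is handed in; nothing more can be done
None
the job is handed in; nothing more can be done
```

The rack is flat on the chest floor with its caps up, the door is shut, and the job is handed in after about 21 s of the 72 s. No verdict was reported.

**What I did:**
- **Door open:** I pinched the bar and slid the door to its end stop, which I felt at about 9 N.
- **Rack:** I took the look-alike farthest to the robot's left and gripped it at mid-length. I tilted it about 29°, fed one end under the pane, levelled it and lowered it until the floor took its weight. The wrist force went from −3.2 N to +4.4 N at contact.
- **Door shut:** I slid the door back to its end stop, felt at 21 N, and withdrew the arm.

**Last checks:**
- **Rack:** its centre is near chest (0, −62) mm. The cap spacing in the side view fits it lying level.
- **Door:** the bar moved 12.6 mm in the top view between its starting place and shut, which fits its starting gap of 12–13 mm. The camera put the bar about 1.5 mm past the shut position, which is within calibration error.
- **Bottle, beaker and jar:** none of them moved. The automatic image comparison flagged the jar, but that was only the arm's shadow.

**Disagreements:** the first camera fit of the chest was about 1.6 mm off along its length, and I corrected it from the open stop. Two camera estimates of the rack's tilt in the grip disagreed (about −2° and 0 to +2°). I used 0°, and the rack went in without measurable contact until it reached the floor.

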